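# Load the dip lift and lower it with the release-button lever

## Task

Raise the dip lift's cup by swinging its hand lever fully up, holding in the release button in the lever's grip as you swing. Then stand every mixing paddle from the rubber mat in the raised two-bay cup (either bay), blade down and handle up (they may lean on the rim), and with all of them in, hold the button in again and swing the lever fully down so that the loaded cup sinks into the rinse well. Leave the other things on the counter where they are.

Things in the scene. Friction and masses are not known exactly. Their poses are not given: they have to be found in the camera images.
- lift_lever (a joint): Lift's hand lever, rad: 0 = fully down (0.2 rad below level), grows as its free end swings up, 1.15 = top stop. Locked both ways unless the release button is held in; with the button out it rests only within 0-0.12, 0.36-0.48, 0.72-0.84 or 1.08-1.15. The cup's arm rides on it and rises 70 mm in all. With the button in it turns with 2 to 8 N at the grip and stays where it is left.
- release_button (a joint): Travel of the release button, m: 0 = out, 0.007 = in; lever free beyond 0.006. Spring: 3 N to start, 8 N fully in. Grey block 34 mm long, 16 mm high, on the grip's -y side face, centred on lever_grip, 8 mm proud at rest, 1 mm when in. Squeezing the grip across its width, one finger on the button and the other on the far side face, presses it.
- lever_pivot (a point): Point on the lever's hinge axis, in the middle of the lever's width, 110 mm above the counter, fixed to the lift. z up, y along the hinge axis (horizontal, away from the well), the lever points to -x.
- lever_grip (a point): Middle of the lever's black ribbed grip, at the button, 160 mm from the pivot. x along the lever towards the pivot, y across it along the hinge axis (button on the -y face). Grip 22 mm wide (30 mm over the button when out), 26 mm high, from 105 to 190 mm from the pivot.
- cup_floor (a point): Centre of the inner floor of the lift's white cup; z up, x and y along its sides. Inside 56 (x) by 108 mm (y), 78 mm deep, walls 4 mm; a 4 mm full-height divider at y = 0 makes two bays of 56 x 52 mm. It rides in a steel well (outside 104 x 154 mm, 82 mm high), 185 mm to the -y side of the lever, 20 mm to -x of the pivot. Floor height 16 mm with the lever down, 86 mm fully up.
- cup_mouth (a point): Centre of the cup's open mouth, at rim height (78 mm above cup_floor).
- paddle0: Wooden mixing paddle, 140 mm long, 45 g, may be absent. Origin mid-length on its flat underside; x along it to the handle end, z out of its upper face. Handle: 18 x 18 mm square bar from x = -20 to +70 mm, z 0 to 18 mm. Blade: 30 mm wide, x = -70 to -20 mm, z 0 to 10 mm. At first it lies flat on a 3 mm rubber mat, handle end away from the robot.
- paddle0_foot (a point): Middle of the blade's end face of paddle0, 70 mm from the origin along -x, 5 mm above the underside.
- paddle1: Another mixing paddle like paddle0, may be absent.
- paddle1_foot (a point): Middle of the blade's end face of paddle1, 70 mm from the origin along -x, 5 mm above the underside.
- paddle2: Another mixing paddle like paddle0, may be absent.
- paddle2_foot (a point): Middle of the blade's end face of paddle2, 70 mm from the origin along -x, 5 mm above the underside.
- paddle3: Another mixing paddle like paddle0, may be absent.
- paddle3_foot (a point): Middle of the blade's end face of paddle3, 70 mm from the origin along -x, 5 mm above the underside.
- jar: Bystander: squat white ceramic jar with a cork-lined lid, 86 mm across, 90 mm high; origin under its centre.
- weight: Bystander: steel edge weight 40 x 140 x 25 mm with a small knob.
- slide_tray: Bystander: yellow plastic tray 130 x 70 x 35 mm with slides standing in it.
- loupe: Bystander: black loupe 48 mm across, 45 mm high.
- mount_box: Bystander: small cardboard box 60 x 60 x 45 mm.
Not all that is in view belongs to the job. What is shaped like the paddle1 but grey or pink is not meant.

How it is judged (in metres and radians):
On the way, in this order (a step that is already met when the one before it is completed fails the run):
1. the lever is swung fully up: the cup is raised (value of joint lift_lever above 1 rad and height (world z) of cup_floor above 0.075 m), for 0.3 s.
2. every paddle stands blade down in the raised cup, the lever still up (x of paddle0_foot in the frame of cup_floor between -0.033 and 0.033 m and y of paddle0_foot in the frame of cup_floor between -0.058 and 0.058 m and z of each of paddle0_foot, paddle1_foot, paddle2_foot, paddle3_foot in the frame of cup_floor below 0.05 m and angle between each of paddle0, paddle1, paddle2, paddle3's own x axis and vertical below 0.75 rad and x of paddle1_foot in the frame of cup_floor between -0.033 and 0.033 m and y of paddle1_foot in the frame of cup_floor between -0.058 and 0.058 m and x of paddle2_foot in the frame of cup_floor between -0.033 and 0.033 m and y of paddle2_foot in the frame of cup_floor between -0.058 and 0.058 m and x of paddle3_foot in the frame of cup_floor between -0.033 and 0.033 m and y of paddle3_foot in the frame of cup_floor between -0.058 and 0.058 m and value of joint lift_lever above 1 rad), for 0.3 s.
3. the lever is swung fully down with every paddle in the cup (x of paddle0_foot in the frame of cup_floor between -0.033 and 0.033 m and y of paddle0_foot in the frame of cup_floor between -0.058 and 0.058 m and z of each of paddle0_foot, paddle1_foot, paddle2_foot, paddle3_foot in the frame of cup_floor below 0.05 m and angle between each of paddle0, paddle1, paddle2, paddle3's own x axis and vertical below 0.75 rad and x of paddle1_foot in the frame of cup_floor between -0.033 and 0.033 m and y of paddle1_foot in the frame of cup_floor between -0.058 and 0.058 m and x of paddle2_foot in the frame of cup_floor between -0.033 and 0.033 m and y of paddle2_foot in the frame of cup_floor between -0.058 and 0.058 m and x of paddle3_foot in the frame of cup_floor between -0.033 and 0.033 m and y of paddle3_foot in the frame of cup_floor between -0.058 and 0.058 m and value of joint lift_lever below 0.13 rad and height (world z) of cup_floor below 0.035 m), for 0.3 s.
At the end, for the whole second after the job is handed in: Lever down (below 0.13 rad), cup floor under 35 mm above the counter, and every paddle at rest in the cup: blade end within 33 mm (x) and 58 mm (y) of the cup floor's centre and under 50 mm above the floor, handle up, leaning less than 0.75 rad (all of step 3 and linear speed of each of paddle0, paddle1, paddle2, paddle3 below 0.02 m/s); the robot touches nothing.
It fails at once if a bystander (jar, edge weight, slide tray, loupe, mount box) is shoved more than 5 cm or tipped over ((distance of jar from where it was at the start of the episode above 0.05 m or angle between jar's own z axis and vertical above 0.6 rad) or (distance of weight from where it was at the start of the episode above 0.05 m or angle between weight's own z axis and vertical above 0.6 rad) or (distance of slide_tray from where it was at the start of the episode above 0.05 m or angle between slide_tray's own z axis and vertical above 0.6 rad) or (distance of loupe from where it was at the start of the episode above 0.05 m or angle between loupe's own z axis and vertical above 0.6 rad) or (distance of mount_box from where it was at the start of the episode above 0.05 m or angle between mount_box's own z axis and vertical above 0.6 rad)).
Of paddle0, paddle1, paddle2, paddle3 only 3 to 4 are there at a start; the rules pass over those that are not, and their reading is None.
At some moment in a run one of paddle0, paddle1, paddle2, paddle3 may be knocked a few centimetres aside while the robot is not near it.
Once in a run the grip may slacken for a moment while it holds something.
It also fails if it takes over 210 s, if anything falls off the work surface, if the arm or the gripper's body presses on something with over 40 N, if the wrist force passes 120 N, or if a joint passes its speed limit or range.

## Robot

A 6-joint arm with a two-finger parallel gripper is mounted at the origin on the work surface. World frame = base frame: x ahead of the robot, y to its left, z up, the work surface at z = 0. Lengths are in mm, angles in rad, forces in N, time in s.
With the tool pointing down it reaches from about 325 to 900 mm from the base axis. Payload 6.1 kg.
Tool frame: the origin (TCP) lies midway between the tips of the shut fingers; the grasp point (between the pads) lies 19 mm behind it; z points along the fingers, y is the line along which they close (so a half turn about z gives the same grasp; the last joint's range is limited). The gripper opens to 85 mm and grips with 20 to 120 N. Pads are 22 mm wide; open, the fingers measure 114 mm over their backs; the gripper's body (76 mm by 85 mm) begins 54 mm behind the grasp point. The pads swing forward as they close: fully open they stand 13 mm farther back than shut.
Start: joints at [-1.317, 0.22, 1.526, -0, 1.395, -0.126], TCP at [231.702, -580.457, 196] pointing down, gripper open.
Joint ranges: [-2.98, 2.98], [-0.91, 2.08], [0.09, 2.57], [-1.24, 4.39], [0.2, 2.65], [-2.68, 2.68]. Speed limits (rad/s): [2.57, 2.57, 3.01, 3.14, 3.14, 3.14].

## Interface

Orientations are given as a rotation vector (axis times angle).
In Python, from bench import r, camera, calibration gives the robot as it stands.
- The arm moves only by the tool move_arm, never from a script. Its argument "targets" is text: rows parted by semicolons, each of 7 numbers parted by spaces: the shift along the tool's x, y, z in mm, then the turn, a rotation vector about the tool's x, y, z in rad, then the finger opening in mm, from 0 to 85.4. In form: tx ty tz wx wy wz gripper; .... A call has 1 to 12 rows; each row shifts and turns the commanded pose from where the row before left it, along the tool's axes as they then stand; what a row does not reach is not made up. A row lasts 1/12 s, in which the tool goes at most 41.7 mm and 7.16 degrees, less where a joint would pass 70% of its speed; a pose out of reach is approached as far as the arm can. A call is refused whole if a number of a shift passes 41.7 or a number of a turn 0.125, either way. A call with a gripper value outside its range is refused whole. The fingers move at their own pace and stop on an object; "force" is the grip in N (left out, the last holds). Time passes only in rows, so rows that do not move let the fingers close. It gives the time, the measured TCP pose, the force, the opening and the grip force at its end, in the units of the state.
- r.read_state(): the state, without advancing time (a new reading comes with each control period).
- camera(name): name is "scene" or "top"; returns the picture (420x560x3 uint8, blue, green, red); there is no depth.
- calibration(name): a dict with "intrinsics" (3x3 intrinsics, pixels), "origin" and "attitude" of the camera in the world. Camera axes: x right, y down, z forward; pixel columns grow to the right and rows downward; lengths in mm; the calibration is good to about 2 mm. A picture is of the moment at which its call begins. calibration takes no time and is no camera call.
- r.job_done(): hands the job in; it is judged then, once.
The state is a dict: "time": time; "joints": joint angles; "qd": joint speeds; "joint_efforts": joint torques, N m; "ee_pos": TCP position; "eef_rot": TCP orientation; "force": force on the tool from outside, world axes, zero at the start; "moment": the same for the moment, N m; "width": finger opening in mm; "grasp_force": force on a finger pad.
Only numpy, scipy, OpenCV 4.12 (cv2) and the standard library are available. Lean on these libraries where they do the work, as an engineer would, in place of code of your own. Each camera call takes 0.05 s, during which the arm holds its last target. There are 200 camera calls.

## Working session

There is one attempt and no reset: what is moved stays moved. The work goes in short steps, Python scripts to look and compute and a tool call to move; the robot and the scene stay as the last step left them, time stands still between calls to the robot, and variables do not carry over. Pictures are saved under pics/ and viewed, at most 14 in all, crops included, and the job is handed in when it is done.

Besides the shell and the picture viewer there is one more tool, called by a JSON object that holds its "api" and its "payload". move_arm: Moves the arm, as the interface text tells. Its arguments: {"type":"object","properties":{"targets":{"type":"string"},"force":{"type":"number"}},"required":["targets"]}

```bash
ls; mkdir -p pics; python3 - <<'E'
from bench import r,camera,calibration
import cv2,numpy as np
for n in("scene","top"):
    cv2.imwrite(f"pics/{n}0.png",camera(n)); c=calibration(n); print(n,{k:np.round(v,4).tolist() for k,v in c.items()})
print(r.read_state())
E
```

```text
pics
scene {'intrinsics': [[456.0499, 0.0, 279.7495], [0.0, 456.0499, 210.956], [0.0, 0.0, 1.0]], 'origin': [1588.296, 69.4317, 869.0994], 'attitude': [-1.5903, -1.7294, 0.9223]}
top {'intrinsics': [[509.1576, 0.0, 276.9445], [0.0, 509.1576, 209.8943], [0.0, 0.0, 1.0]], 'origin': [369.7399, -64.6747, 1349.4627], 'attitude': [-2.1513, 2.1626, -0.1067]}
{'time': 0.1, 'joints': array([-1.31710385e+00,  2.21178570e-01,  1.52752275e+00, -4.12644462e-06,
        1.39466038e+00, -1.26094734e-01]), 'qd': array([-3.28414679e-05, -3.65037053e-03, -1.81781022e-03, -9.41757128e-04,
       -3.04500063e-04,  1.59656951e-04]), 'joint_efforts': array([ 1.27461222e-03, -4.98246503e+01, -3.90545905e+01, -1.74896254e-04,
        5.69024793e-03,  5.70616706e-06]), 'ee_pos': array([ 231.5462072 , -579.87278313,  194.97549212]), 'eef_rot': array([-3.08338672e+00, -5.92657411e-01,  1.83428934e-04]), 'force': array([-0.13454419, -0.66198401,  0.49286235]), 'moment': array([-0.00376289,  0.0071172 , -0.02539938]), 'grasp_force': 0.0, 'width': 85.2182042650473}
```

View pics/scene0.png

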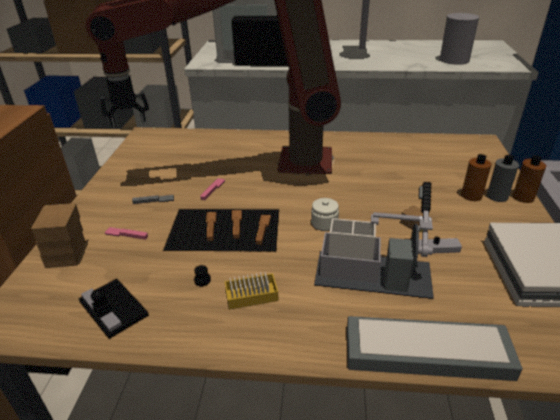

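View pics/top0.png

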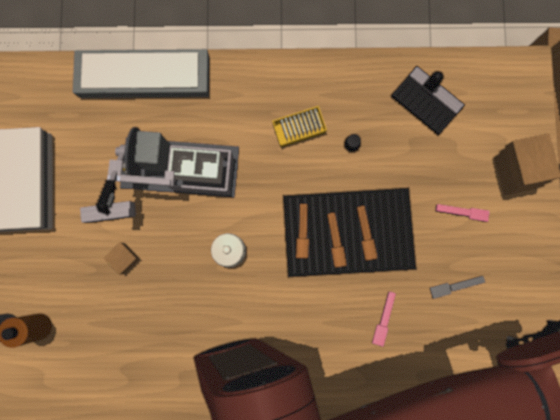

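The top view shows three wooden paddles on the mat, at about (303,230), (337,239) and (367,232). The lift is at (175,165), with its lever running towards the robot to about (107,195). Grey and pink decoys lie off the mat. Next I'll zoom in on the lift.

```bash
cat > h.py <<'E'
from bench import r,camera,calibration
import cv2,numpy as np
from scipy.spatial.transform import Rotation as R
C={n:calibration(n) for n in("scene","top")}
def A(n): return np.array(C[n]["intrinsics"]),np.array(C[n]["origin"]),R.from_rotvec(C[n]["attitude"]).as_matrix()
def ray(n,p):
    K,o,M=A(n); d=M@np.linalg.solve(K,[p[0],p[1],1]); return o,d/np.linalg.norm(d)
def onz(n,p,z):
    o,d=ray(n,p); return o+d*(z-o[2])/d[2]
def proj(n,X):
    K,o,M=A(n); c=K@(M.T@(np.array(X,float)-o)); return c[:2]/c[2]
def tri(ps,pt):
    (o1,d1),(o2,d2)=ray("scene",ps),ray("top",pt)
    s=np.linalg.lstsq(np.c_[d1,-d2],o2-o1,rcond=None)[0]
    a,b=o1+s[0]*d1,o2+s[1]*d2; return (a+b)/2,np.linalg.norm(a-b)
def st():
    s=r.read_state(); M=R.from_rotvec(s["eef_rot"]).as_matrix()
    return s,np.array(s["ee_pos"]),M
def crop(n,x,y,w,h,f,name,img=None):
    im=camera(n) if img is None else img
    cv2.imwrite("pics/"+name,cv2.resize(im[y:y+h,x:x+w],None,fx=f,fy=f,interpolation=cv2.INTER_CUBIC))
E
python3 - <<'E'
from h import *
t,s=cv2.imread("pics/top0.png"),cv2.imread("pics/scene0.png")
a=cv2.resize(t[110:290,60:260],None,fx=2.9,fy=2.9,interpolation=2)[:,:400*1]
a=cv2.resize(t[115:285,65:265],None,fx=2,fy=2,interpolation=2)
b=cv2.resize(s[165:310,300:480],None,fx=2,fy=2,interpolation=2)
c=np.zeros((340,770,3),np.uint8); c[:340,:400]=a; c[:290,405:765]=b
cv2.imwrite("pics/c1.png",c)
im=t[180:285,275:425].astype(int); 
hsv=cv2.cvtColor(t,cv2.COLOR_BGR2HSV)
m=np.zeros(t.shape[:2],np.uint8); m[192:274,288:410]=((hsv[192:274,288:410,1]>90)&(hsv[192:274,288:410,2]>60))*255
for k in cv2.findContours(m,0,1)[0]:
    if cv2.contourArea(k)<60: continue
    q=cv2.minAreaRect(k); b=cv2.boxPoints(q)
    print(q,[np.round(onz("top",p,3+12)).tolist()[:2] for p in b])
E
```

```text
((375.0, 271.0), (4.0, 68.0), 90.0) [[365.0, -212.0], [364.0, -389.0], [354.0, -388.0], [355.0, -212.0]]
((335.6486511230469, 239.3918914794922), (55.89565658569336, 13.645115852355957), 80.53767395019531) [[512.0, -171.0], [518.0, -207.0], [373.0, -228.0], [368.0, -193.0]]
((365.5902404785156, 232.58779907226562), (55.874427795410156, 13.759077072143555), 77.90524291992188) [[528.0, -247.0], [535.0, -283.0], [392.0, -310.0], [385.0, -274.0]]
((303.2588806152344, 230.6172637939453), (13.370319366455078, 55.47684860229492), 3.814074993133545) [[394.0, -93.0], [540.0, -103.0], [537.0, -139.0], [392.0, -127.0]]
((316.0, 193.5), (3.0, 56.0), 90.0) [[568.0, -76.0], [567.0, -224.0], [559.0, -224.0], [560.0, -76.0]]
```

View pics/c1.png

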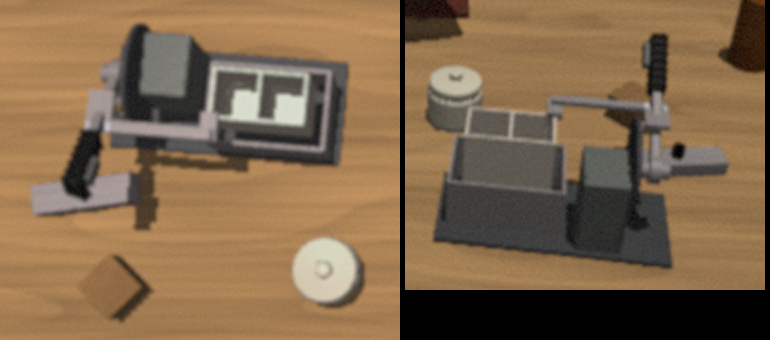

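The crop shows the hub at about (121,151) in top and (425,247) in scene. The grip runs to about (107,208) in top and (426,184) in scene. The steel edge weight lies under the grip. Next I'll triangulate these points.

```bash
python3 - <<'E'
from h import *
S=lambda x,y:(300+(x-405)/2,165+y/2); T=lambda x,y:(65+x/2,115+y/2)
for n,a,b in [("hub",(657,165),(112,73)),("elbow",(655,117),(98,107)),("gripstart",(655,97),(93,135)),("gripend",(656,37),(77,193)),("crossbar wellside",(553,105),(208,125)),
 ("button?",(648,52),(95,170)),
 ("weightknob",(680,150),(122,180)),("divider near(-x)",(514,112),(258,73)),("jar knob",(455,75),(323,269))]:
    print(n,*[np.round(v,1) for v in tri(S(*a),T(*b))])
# cup rim corners top view at several z
for z in (94,110,130,172):
    print(z,[np.round(onz("top",T(*p),z)[:2]) .tolist() for p in[(213,70),(310,73),(308,125),(215,120)]])
for z in (82,): print("well",[np.round(onz("top",T(*p),z)[:2]).tolist() for p in[(207,65),(332,70),(328,152),(208,140)]])
E
python3 - <<'E'
import cv2,numpy as np
t,s=cv2.imread("pics/top0.png"),cv2.imread("pics/scene0.png")
f=lambda i,x,y,w,h,k:cv2.convertScaleAbs(cv2.resize(i[y:y+h,x:x+w],None,fx=k,fy=k,interpolation=2),alpha=1.5,beta=10)
c=np.zeros((600,800,3),np.uint8)
a=f(t,80,120,80,110,5);b=f(s,395,170,78,110,5);c[:550,:400]=a;c[:550,405:795]=b
cv2.imwrite("pics/c2.png",c)
E
```

```text
hub [657.2 339.2 117. ] 2.3
elbow [606.6 340.2 156.3] 0.9
gripstart [571.6 343.8 163.3] 1.1
gripend [497.5 346.7 210.2] 6.9
crossbar wellside [584.5 210.1 153.1] 2.0
button? [524.8 331.5 202.4] 10.1
weightknob [535.7 375.3  41.1] 57.0
divider near(-x) [641.2 150.5 179.6] 10.2
jar knob [414.6  79.8  81.8] 2.9
94 [[665.0, 218.0], [661.0, 95.0], [594.0, 97.0], [601.0, 214.0]]
110 [[662.0, 214.0], [657.0, 93.0], [591.0, 95.0], [598.0, 210.0]]
130 [[657.0, 210.0], [652.0, 90.0], [588.0, 92.0], [595.0, 206.0]]
172 [[647.0, 200.0], [643.0, 85.0], [580.0, 87.0], [587.0, 197.0]]
well [[675.0, 228.0], [667.0, 69.0], [562.0, 73.0], [578.0, 225.0]]
```

View pics/c2.png

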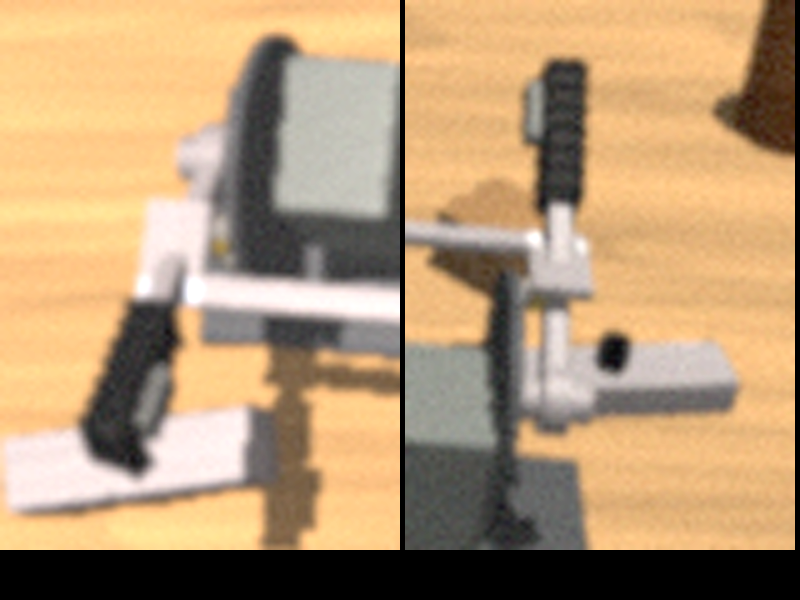

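The lever is already part-way up, so the joint should be near 0.75. The button shows grey at scene px (421,192) and top px (110,200). I'll refine these points.

```bash
python3 - <<'E'
from h import *
S=lambda x,y:(395+(x-405)/5,170+y/5); T=lambda x,y:(80+x/5,120+y/5)
for n,a,b in [("hub",(555,395),(200,155)),("button",(535,112),(152,400)),("gripstart-top",(562,205),(150,300)),("gripend-top",(566,65),(103,432)),("elbowcube",(560,250),(170,255))]:
    print(n,*[np.round(v,1) for v in tri(S(*a),T(*b))])
P=np.array([660,340,110.])
for th in (.72,.78,.84):
    f=th-.2; u=np.array([-np.cos(f),.05*np.cos(f),np.sin(f)]); y=np.array([.05,1,0]); n=np.array([np.sin(f),0,np.cos(f)])
    print(th,"end top",[((proj(k,P+190*u+13*n)-o)*5+e).round() for k,o,e in(("scene",(395,170),(405,0)),("top",(80,120),(0,0)))],
     "btn",[((proj(k,P+160*u-17*y)-o)*5+e).round() for k,o,e in(("scene",(395,170),(405,0)),("top",(80,120),(0,0)))])
for z in (110,): print(onz("scene",S(555,395),z), onz("top",T(200,155),z))
# weight
print("weight top corners",[onz("top",T(*p),25).round() for p in[(5,440),(245,405),(270,475),(15,510)]])
E
```

```text
hub [658.9 339.7 114.1] 3.4
button [525.  333.9 199.1] 3.4
gripstart-top [575.8 344.4 174.1] 2.2
gripend-top [508.1 349.4 218.7] 4.4
elbowcube [599.7 340.6 161.9] 3.8
0.72 end top [array([557.,  64.]), array([102., 447.])] btn [array([520., 123.]), array([163., 413.])]
0.78 end top [array([561.,  56.]), array([ 96., 430.])] btn [array([523., 115.]), array([158., 400.])]
0.84 end top [array([565.,  49.]), array([ 90., 411.])] btn [array([527., 108.]), array([154., 385.])]
[654.45282872 339.35536017 110.        ] [660.04705855 342.7984193  110.        ]
weight top corners [array([528., 469.,  25.]), array([545., 343.,  25.]), array([508., 329.,  25.]), array([491., 463.,  25.])]
```

The hub comes out at about (659,341,110) and the grip at (525.5,349,198), so the joint is at roughly 0.78. The length check gives 161 mm against 160. I'll work out the first move in tool axes.

```bash
cat >> h.py <<'E'
def frame(z,y):
    "tool attitude with z axis and closing line y (sign chosen nearest present)"
    z=np.array(z,float);z/=np.linalg.norm(z); y=np.array(y,float);y-=z*(y@z);y/=np.linalg.norm(y)
    return np.c_[np.cross(y,z),y,z]
def delta(p,z=None,y=None):
    "shift in present tool axes, and turn in tool axes, to reach pose"
    s,e,M=st(); d=M.T@(np.array(p,float)-e)
    print("t",round(s["time"],1),"at",e.round(1),"w",round(s["width"],1),"shift",d.round(1),"n>=",int(np.ceil(np.abs(d).max()/41.7)))
    if z is not None:
        F=min((frame(z,y),frame(z,-np.array(y,float))),key=lambda F:R.from_matrix(M.T@F).magnitude())
        w=R.from_matrix(M.T@F).as_rotvec(); print("turn",w.round(3),"n>=",int(np.ceil(np.linalg.norm(w)/.124)),"shift in turned axes",(F.T@(np.array(p)-e)).round(1))
E
python3 - <<'E'
from h import *
s,e,M=st(); print(M.round(3))
delta([525.5,349,290],[0,0,-1],[.05,1,0])
E
```

```text
[[ 0.929  0.371 -0.   ]
 [ 0.371 -0.929  0.002]
 [ 0.    -0.002 -1.   ]]
t 0.1 at [ 231.5 -579.9  195. ] w 85.2 shift [ 617.4 -753.9  -93.6] n>= 19
turn [-0.002  0.     0.43 ] n>= 4 shift in turned axes [ 247.2 -942.4  -95. ]
```

{"api": "move_arm", "payload": {"targets": "0 0 -24 0 0 0.108 85; 0 0 -24 0 0 0.108 85; 0 0 -24 0 0 0.107 85; 0 0 -23 0 0 0.107 85; 10 -38 0 0 0 0 85; 10 -38 0 0 0 0 85; 10 -38 0 0 0 0 85; 10 -38 0 0 0 0 85; 10 -38 0 0 0 0 85; 10 -38 0 0 0 0 85; 10 -38 0 0 0 0 85; 10 -38 0 0 0 0 85"}}

```text
time: 1.1
ee_pos: [326.8, -278.9, 290.5]
eef_rot: [-3.14, 0.08, 0.0]
force: [0.6, 0.2, 0.1]
width: 85.1
grasp_force: 0.0
```

{"api": "move_arm", "payload": {"targets": "10 -38 0 0 0 0 85; 10 -38 0 0 0 0 85; 10 -38 0 0 0 0 85; 10 -38 0 0 0 0 85; 10 -38 0 0 0 0 85; 10 -38 0 0 0 0 85; 10 -38 0 0 0 0 85; 10 -38 0 0 0 0 85; 10 -38 0 0 0 0 85; 10 -38 0 0 0 0 85; 10 -38 0 0 0 0 85; 10 -38 0 0 0 0 85"}}

```text
time: 2.1
ee_pos: [469.5, 170.7, 290.7]
eef_rot: [3.14, -0.078, -0.0]
force: [1.2, -1.2, 0.1]
width: 85.3
grasp_force: 0.0
```

```bash
python3 - <<'E'
from h import *
delta([525.5,349,290],[0,0,-1],[.05,1,0])
crop("top",60,100,200,150,4,"d1.png")
E
```

```text
t 2.1 at [469.5 170.7 290.7] w 85.3 shift [  47.1 -180.8    0.7] n>= 5
turn [0. 0. 0.] n>= 1 shift in turned axes [  47.  -180.8    0.7]
```

View pics/d1.png

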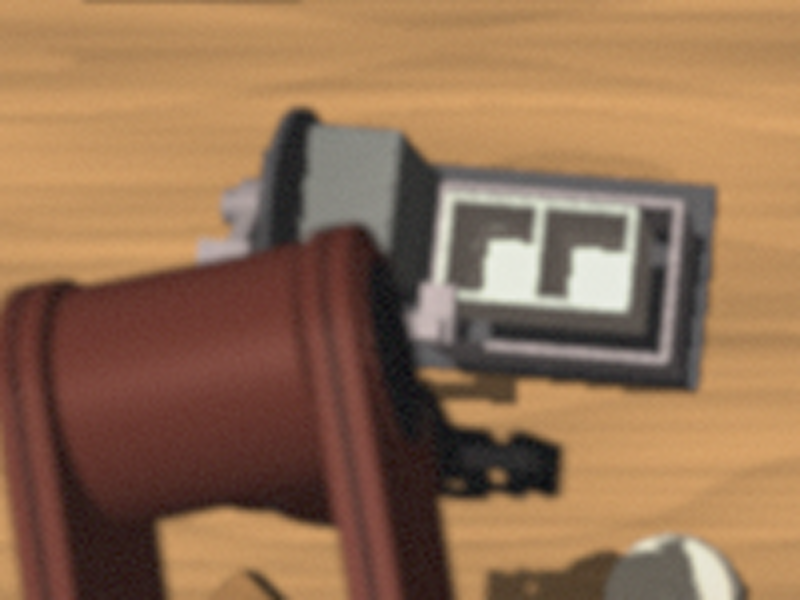

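{"api": "move_arm", "payload": {"targets": "9.5 -36 0 0 0 0 85; 9.5 -36 0 0 0 0 85; 9.5 -36 0 0 0 0 85; 9.5 -36 0 0 0 0 85; 9.5 -36 0 0 0 0 85; 0 0 0 0 0 0 85; 0 0 30 0 0 0 85; 0 0 30 0 0 0 85; 0 0 30 0 0 0 60; 0 0 22 0 0 0 60; 0 0 0 0 0 0 60; 0 0 0 0 0 0 60", "force": 50}}

```text
time: 3.15
ee_pos: [524.9, 345.1, 177.4]
eef_rot: [3.139, -0.079, -0.006]
force: [0.8, 0.6, 0.2]
width: 59.9
grasp_force: 0.0
```

```bash
python3 - <<'E'
from h import *
delta([525.5,349,178],[0,0,-1],[.05,1,0]); print(st()[0]["force"])
crop("scene",380,130,100,140,4,"d2.png")
E
```

```text
t 3.1 at [524.9 345.1 177.4] w 59.9 shift [ 0.4 -3.9 -0.6] n>= 1
turn [ 0.002  0.003 -0.   ] n>= 1 shift in turned axes [ 0.4 -3.9 -0.6]
[0.81313246 0.55182909 0.20658173]
```

View pics/d2.png

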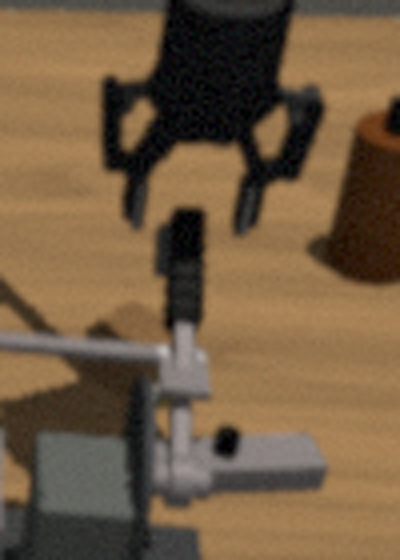

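```bash
python3 - <<'E'
from h import *
e=st()[1]; print([( (proj("scene",e+np.array(d))-[380,130])*4).round() for d in ([0,0,0],[0,0,8],[0,-30,8],[0,30,8],[0,-30,27])])
t=camera("top"); print(proj("top",e))
d=[(x,(proj("scene",[x,345-30,185])-[380,130])*4) for x in(460,480,500,525)];print(d)
E
```

```text
[array([175., 276.]), array([177., 266.]), array([132., 264.]), array([223., 267.]), array([136., 241.])]
[107.37745978 200.56277927]
[(460, array([116.47048719, 216.46621427])), (480, array([120.38222912, 231.48957095])), (500, array([124.39542333, 246.90256323])), (525, array([129.56069514, 266.74020136]))]
```

```bash
python3 - <<'E'
from h import *
a=cv2.imread("pics/scene0.png"); b=camera("scene"); cv2.imwrite("pics/s_now.png",b)
d=cv2.absdiff(a,b).max(2)
for x in range(402,466,2):
    ys=np.where(d[130:230,x]>25)[0]+130; print(x,ys.max() if len(ys) else None,end="; ")
print()
g=b.max(2)
for y in range(176,204,2): print(y,g[y,408:448].tolist())
E
```

```text
402 229; 404 229; 406 229; 408 229; 410 229; 412 184; 414 186; 416 185; 418 173; 420 196; 422 196; 424 194; 426 194; 428 193; 430 164; 432 164; 434 165; 436 165; 438 185; 440 187; 442 187; 444 185; 446 181; 448 175; 450 174; 452 174; 454 174; 456 172; 458 167; 460 161; 462 157; 464 None; 
176 [164, 163, 155, 107, 46, 22, 22, 50, 55, 82, 136, 164, 165, 164, 168, 167, 163, 164, 167, 167, 168, 168, 165, 164, 171, 166, 170, 167, 168, 171, 164, 150, 98, 36, 34, 49, 38, 19, 59, 125]
178 [159, 158, 141, 89, 33, 23, 29, 52, 60, 99, 142, 158, 158, 157, 158, 165, 161, 160, 161, 162, 161, 161, 162, 161, 162, 164, 160, 165, 166, 166, 161, 128, 70, 26, 46, 54, 35, 33, 84, 147]
180 [163, 160, 139, 88, 31, 24, 38, 47, 77, 126, 151, 163, 158, 161, 162, 157, 154, 151, 156, 149, 155, 155, 158, 160, 157, 165, 162, 162, 163, 163, 151, 100, 41, 26, 54, 52, 34, 55, 115, 149]
182 [164, 165, 156, 103, 42, 22, 44, 56, 83, 141, 160, 164, 165, 160, 146, 103, 68, 59, 57, 57, 61, 64, 92, 126, 152, 162, 165, 162, 162, 162, 132, 79, 39, 35, 57, 38, 34, 78, 134, 161]
184 [161, 162, 158, 134, 107, 72, 56, 59, 102, 1
[... 1156 characters left out ...]
 22, 34, 35, 34, 38, 35, 26, 61, 112, 150, 161, 163, 166, 163, 162, 163, 163, 164, 162, 161, 161, 164, 164, 160, 159]
198 [157, 158, 156, 158, 160, 160, 161, 158, 162, 151, 120, 77, 63, 43, 21, 16, 32, 40, 40, 41, 29, 40, 73, 131, 152, 157, 160, 155, 156, 153, 160, 158, 157, 155, 158, 156, 153, 156, 155, 156]
200 [157, 154, 154, 152, 151, 154, 157, 154, 154, 151, 154, 152, 139, 91, 31, 26, 34, 40, 35, 37, 36, 27, 66, 125, 149, 156, 158, 151, 154, 153, 151, 154, 153, 153, 149, 151, 153, 154, 152, 152]
202 [159, 160, 160, 163, 161, 159, 159, 156, 158, 159, 163, 161, 135, 81, 35, 22, 36, 37, 44, 37, 42, 36, 75, 135, 155, 158, 161, 156, 156, 155, 159, 155, 155, 157, 157, 156, 152, 154, 154, 159]
```

```bash
python3 - <<'E'
from h import *
e=np.array([231.5,-579.9,195.]);y=np.array([.371,-.929,0])
print("start",[proj("scene",e+k*y*43+np.array([0,0,z])).round(1) for k in(-1,1) for z in (0,13)])
a=cv2.imread("pics/scene0.png").max(2)
for yy in range(96,126,2): print(yy,a[yy,100:152:2].tolist())
t=cv2.imread("pics/top0.png")
print("top start",[proj("top",e+k*y*43+np.array([0,0,13])).round(1) for k in(-1,1)])
# mat corners
for p in [(171,210),(280,209),(279,250),(166,249)]: print("mat scene",onz("scene",p,3).round())
for p in [(283,196),(409,188),(415,270),(288,276)]: print("mat top",onz("top",p,3).round())
E
```

```text
start [array([144.5, 136.2]), array([143.8, 132.7]), array([118.4, 139.8]), array([117.6, 136.3])]
96 [33, 43, 39, 29, 30, 20, 2, 21, 20, 21, 19, 7, 5, 14, 19, 12, 25, 17, 25, 35, 37, 12, 24, 61, 60, 61]
98 [39, 37, 33, 30, 26, 16, 16, 14, 5, 14, 6, 5, 16, 10, 17, 24, 25, 13, 46, 50, 43, 24, 15, 49, 64, 62]
100 [23, 20, 26, 32, 18, 25, 0, 9, 18, 23, 6, 15, 20, 12, 9, 5, 11, 9, 52, 64, 57, 41, 9, 30, 63, 62]
102 [28, 11, 16, 31, 30, 34, 24, 16, 9, 14, 16, 17, 20, 19, 12, 22, 11, 21, 34, 58, 64, 52, 20, 17, 56, 69]
104 [30, 24, 10, 36, 32, 35, 31, 16, 15, 13, 18, 14, 21, 19, 16, 7, 11, 10, 9, 29, 62, 65, 29, 5, 43, 67]
106 [29, 15, 18, 32, 35, 36, 14, 6, 13, 7, 14, 17, 21, 4, 20, 20, 14, 16, 12, 23, 22, 53, 38, 16, 34, 65]
108 [24, 13, 16, 29, 36, 32, 19, 6, 5, 12, 12, 5, 23, 19, 18, 23, 39, 43, 17, 9, 10, 10, 14, 7, 23, 62]
110 [32, 22, 19, 22, 37, 22, 10, 13, 27, 29, 29, 28, 22, 30, 29, 32, 30, 62, 62, 34, 7, 13, 18, 32, 52, 66]
112 [37, 19, 15, 9, 19, 23, 20, 28, 31, 30, 31, 31, 23, 34, 33, 32, 33, 59, 66, 64, 36, 16, 31, 59, 63, 65]
114 [35, 26, 25, 18, 17, 3, 14, 38, 35, 32, 30, 3
[... 180 characters left out ...]
 36, 29, 33, 27, 44, 26, 32, 35, 36, 28, 32, 35, 27, 47, 69, 66, 63, 60, 59, 48, 19, 57, 68, 63]
120 [38, 37, 30, 37, 45, 25, 47, 28, 36, 35, 33, 32, 31, 30, 47, 70, 69, 71, 64, 67, 59, 52, 26, 57, 67, 64]
122 [37, 35, 37, 27, 32, 27, 37, 32, 34, 28, 31, 28, 33, 43, 64, 70, 70, 70, 64, 66, 67, 53, 52, 60, 68, 67]
124 [34, 30, 33, 29, 35, 28, 30, 41, 33, 35, 33, 34, 45, 63, 68, 67, 62, 61, 63, 66, 60, 64, 60, 61, 62, 64]
top start [array([502.5, 337.6]), array([538.5, 322.6])]
mat scene [ 375. -431.    3.]
mat scene [345. -66.   3.]
mat scene [557. -49.   3.]
mat scene [ 576. -387.    3.]
mat top [559. -63.   3.]
mat top [ 579. -399.    3.]
mat top [ 362. -407.    3.]
mat top [347. -75.   3.]
```

```bash
python3 - <<'E'
from h import *
s,n,t=[cv2.imread(f"pics/{k}.png") for k in("scene0","s_now","top0")]
e0=np.array([231.5,-579.9,195.]);e1=st()[1]
for im,k,e in((s,"scene",e0),(n,"scene",e1),(t,"top",e0)):
    p=proj(k,e); im[tuple(p.round().astype(int)[::-1])]=(0,0,255)
    p=proj(k,e+[0,0,54+19]); im[tuple(p.round().astype(int)[::-1])]=(0,255,0)
f=lambda i,x,y,w,h,k:cv2.convertScaleAbs(cv2.resize(i[y:y+h,x:x+w],None,fx=k,fy=k,interpolation=0),alpha=1.8,beta=20)
cv2.imwrite("pics/d3.png",np.hstack([f(s,85,55,80,110,3),f(n,385,120,80,110,3),f(t,470,280,90,110,3)]))
E
```

```text
(no output)
```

View pics/d3.png

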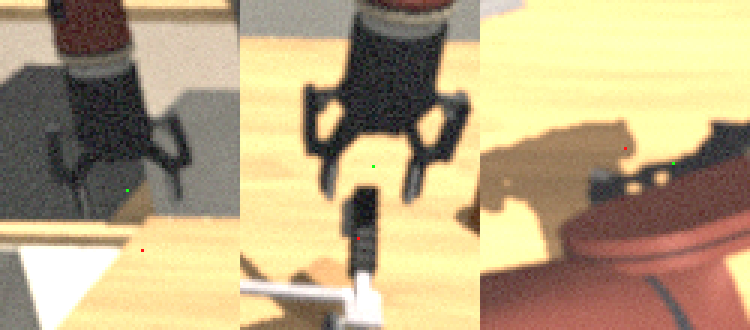

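The gripper shows about 10 px (about 30 mm) higher in the scene view than its reported pose predicts. I'll lower it in small steps, watch the force, and compare again.

{"api": "move_arm", "payload": {"targets": "0 -1 5 0 0 0 60; 0 -1 5 0 0 0 60; 0 -1 5 0 0 0 60; 0 0 0 0 0 0 60; 0 0 0 0 0 0 60"}}

```text
time: 3.72
ee_pos: [525.8, 348.8, 163.3]
eef_rot: [3.14, -0.079, -0.002]
force: [-0.2, -0.3, 0.0]
width: 60.1
grasp_force: 0.0
```

```bash
python3 - <<'E'
from h import *
s,e,M=st(); print(e,s["force"],s["joints"].round(4))
b=camera("scene"); p=proj("scene",e); b[tuple(p.round().astype(int)[::-1])]=(0,0,255)
t=camera("top"); p=proj("top",e); 
f=lambda i,x,y,w,h,k:cv2.convertScaleAbs(cv2.resize(i[y:y+h,x:x+w],None,fx=k,fy=k,interpolation=0),alpha=1.6,beta=20)
cv2.imwrite("pics/d4.png",np.hstack([f(b,395,130,66,110,5),f(t,70,120,80,110,5)]))
E
```

```text
[525.79782783 348.8309348  163.34776125] [-0.15536818 -0.30680776  0.00627212] [0.4609 0.2589 1.543  0.     1.3409 2.0817]
```

View pics/d4.png

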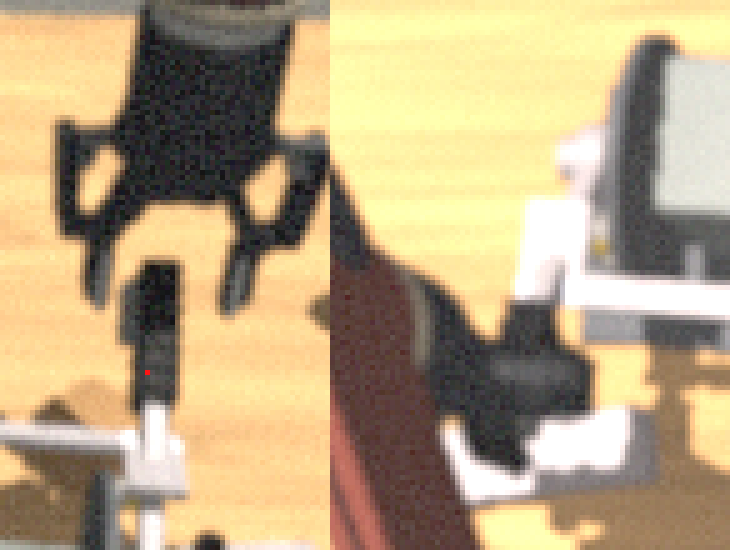

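```bash
python3 - <<'E'
from h import *
for z in (200,230,260,290): print(z,onz("top",(110,194),z).round())
o,d=ray("scene",(427.9,190.8)); print("tips at x=525:",(o+d*(525.8-o[0])/d[0]).round(1))
for x in (500,): print((o+d*(x-o[0])/d[0]).round(1))
# check with other known heights: well rim top / counter edges
for n,ps,pt in [("well corner -y+x",(323,251),(231,150.5)),]: print(tri(ps,pt))
E
```

```text
200 [539. 333. 200.]
230 [534. 323. 230.]
260 [530. 312. 260.]
290 [525. 302. 290.]
tips at x=525: [525.8 352.5 205.9]
[500.  359.4 189.8]
(array([662.6348761 ,  73.16968131,  94.15209054]), np.float64(11.673105182600747))
```

{"api": "move_arm", "payload": {"targets": "0 0 6 0 0 0 60; 0 0 6 0 0 0 60; 0 0 0 0 0 0 45; 0 0 0 0 0 0 35; 0 0 0 0 0 0 20; 0 0 0 0 0 0 15; 0 0 0 0 0 0 15; 0 0 0 0 0 0 15; 0 0 0 0 0 0 15", "force": 40}}

```text
time: 4.57
ee_pos: [525.6, 347.4, 152.0]
eef_rot: [3.138, -0.081, -0.003]
force: [-3.7, -5.3, 2.6]
width: 21.9
grasp_force: 40.9
```

```bash
python3 - <<'E'
from h import *
s,e,M=st(); print(e,s["force"],s["moment"],s["width"],s["grasp_force"])
b=camera("scene"); cv2.imwrite("pics/s_grip.png",b)
t=camera("top")
f=lambda i,x,y,w,h,k:cv2.convertScaleAbs(cv2.resize(i[y:y+h,x:x+w],None,fx=k,fy=k,interpolation=0),alpha=1.6,beta=20)
cv2.imwrite("pics/d5.png",np.hstack([f(b,395,130,66,110,5),f(t,70,120,80,110,5)]))
E
```

```text
[525.56391278 347.38624231 152.02542329] [-3.67677844 -5.34176145  2.60417512] [-1.18871195  0.48254784 -0.6303405 ] 21.889513916220498 40.92426521354355
```

View pics/d5.png

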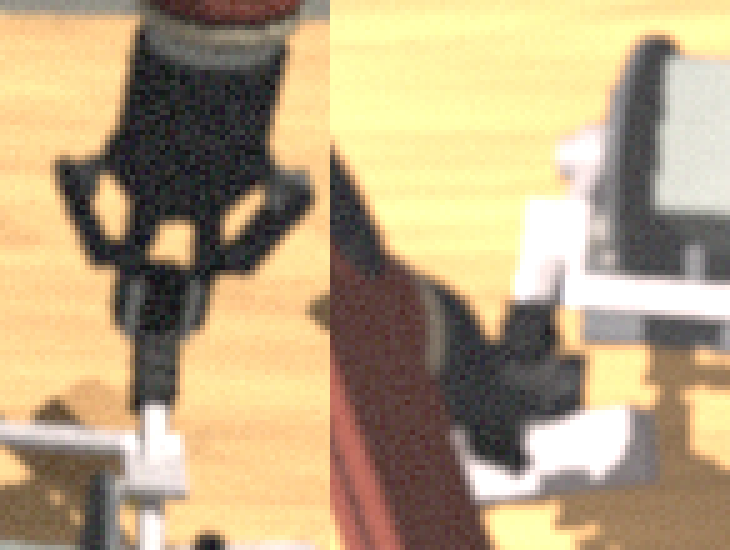

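The fingers are closed on the grip at the button's level (rows 270–330 of the crop), with width 21.9 and 41 N. I'll try a small swing along the arc to see whether the lever is free.

{"api": "move_arm", "payload": {"targets": "2 0 -3 0 0 0 10; 2 0 -3 0 0 0 10; 0 0 0 0 0 0 10; 0 0 0 0 0 0 10", "force": 60}}

```text
time: 5.0
ee_pos: [528.0, 347.1, 155.9]
eef_rot: [3.137, -0.081, -0.01]
force: [-3.7, -3.6, -4.3]
width: 21.2
grasp_force: 61.1
```

```bash
python3 - <<'E'
from h import *
s,e,M=st(); print(e,s["force"],s["moment"],s["width"],s["grasp_force"])
a=cv2.imread("pics/s_grip.png"); b=camera("scene")
g=[cv2.cvtColor(i,6)[222:262,412:440].astype(np.float32) for i in(a,b)]
print(cv2.phaseCorrelate(*g), np.abs(g[0]-g[1]).mean())
E
```

```text
[528.03879285 347.13443087 155.87036408] [-3.6768402  -3.55467048 -4.25806782] [-1.09627992  1.05778092 -0.93112432] 21.241393248985883 61.05352410231717
((0.16088053535818858, -0.10763151030516838), 0.9795936580499013) 3.6875
```

{"api": "move_arm", "payload": {"targets": "2 0 -3 0 0 0 10; 2 0 -3 0 0 0 10; 2 0 -3 0 0 0 10; 0 0 0 0 0 0 10; 0 0 0 0 0 0 10", "force": 60}}

```text
time: 5.47
ee_pos: [535.8, 346.5, 165.2]
eef_rot: [3.137, -0.081, -0.004]
force: [0.4, -6.3, -11.6]
width: 21.0
grasp_force: 59.9
```

```bash
python3 - <<'E'
from h import *
s,e,M=st(); print(e,s["force"],s["moment"],s["width"],s["grasp_force"])
a=cv2.imread("pics/s_grip.png"); b=camera("scene"); cv2.imwrite("pics/s_g2.png",b)
g=[cv2.cvtColor(i,6)[216:262,412:440].astype(np.float32) for i in(a,b)]
print(cv2.phaseCorrelate(*g), np.abs(g[0]-g[1]).mean())
for x in (405,400): print([i[205:222,x].max(1).tolist() for i in (a,b)])
E
```

```text
[535.79410752 346.49606919 165.20816796] [  0.44161737  -6.27339677 -11.63032178] [-1.30470917  0.67254918 -0.87932131] 20.973016417327358 59.94016464042943
((0.23432129939643964, -0.2616045229196011), 0.8766194403171539) 7.3462734
[[166, 164, 163, 157, 124, 78, 54, 55, 48, 77, 118, 135, 129, 97, 69, 55, 51], [165, 163, 163, 155, 142, 106, 64, 68, 108, 137, 139, 112, 71, 57, 51, 50, 47]]
[[165, 160, 167, 158, 164, 162, 153, 151, 140, 143, 139, 134, 110, 79, 60, 55, 56], [167, 162, 162, 162, 162, 160, 152, 148, 139, 140, 120, 93, 84, 89, 74, 61, 57]]
```

The crossbar moved up about 2 px, so the button is held in and the lever is turning. I'll continue along the arc.

{"api": "move_arm", "payload": {"targets": "3.5 0 -4.5 0 0 0 10; 3.5 0 -4.5 0 0 0 10; 4 0 -4 0 0 0 10; 4 0 -4 0 0 0 10; 4 0 -4 0 0 0 10; 0 0 0 0 0 0 10; 0 0 0 0 0 0 10", "force": 60}}

```text
time: 6.1
ee_pos: [555.7, 344.7, 185.3]
eef_rot: [3.136, -0.082, -0.003]
force: [3.9, -6.6, -15.3]
width: 21.3
grasp_force: 60.2
```

{"api": "move_arm", "payload": {"targets": "4.5 0 -3.5 0 0 0 10; 4.5 0 -3.5 0 0 0 10; 4.5 0 -3.5 0 0 0 10; 0 0 0 0 0 0 10; 0 0 0 0 0 0 10; 0 0 0 0 0 0 10", "force": 60}}

```text
time: 6.6
ee_pos: [568.6, 343.6, 195.1]
eef_rot: [3.135, -0.082, -0.005]
force: [3.7, -9.0, -16.0]
width: 21.2
grasp_force: 60.1
```

```bash
python3 - <<'E'
from h import *
s,e,M=st(); print(e,s["force"],s["moment"],s["width"],s["grasp_force"])
b=camera("scene"); cv2.imwrite("pics/s_g3.png",b); t=camera("top"); cv2.imwrite("pics/t_g3.png",t)
f=lambda i,x,y,w,h,k:cv2.convertScaleAbs(cv2.resize(i[y:y+h,x:x+w],None,fx=k,fy=k,interpolation=2),alpha=1.5,beta=20)
cv2.imwrite("pics/d6.png",np.hstack([f(b,310,140,150,160,2.7),f(t,120,110,140,160,2.7)]))
E
```

```text
[568.60666245 343.56186669 195.07720125] [  3.71362207  -8.95260642 -15.97126542] [-1.50252051  0.20476367 -0.67454018] 21.192730199722998 60.07498592922275
```

View pics/d6.png

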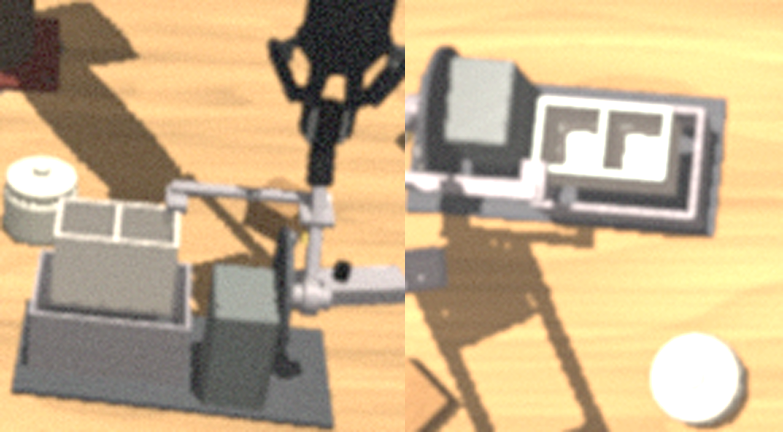

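```bash
python3 - <<'E'
from h import *
S=lambda x,y:(310+x/2.7,140+y/2.7); T=lambda x,y:(120+(x-405)/2.7,110+y/2.7)
q=[]
for n,a,b in [("+x-y",(54,237),(671,104)),("-x-y",(62,200),(669,183)),("+x+y",(180,247),(539,97)),("div+x",(115,242),(605,100)),("div-x",(119,204),(602,178)),("elbow",(318,208),(0,0))]:
    if b!=(0,0): X,g=tri(S(*a),T(*b)); print(n,X.round(1),g.round(1)); q.append(X)
print(onz("top",T(605,100),164),onz("top",T(602,178),164),onz("top",T(671,104),164),onz("top",T(539,97),164),onz("top",T(669,183),164))
E
```

```text
+x-y [651.7  92.1 163.5] 4.5
-x-y [582.1  97.  157. ] 10.4
+x+y [659.1 209.1 163.1] 4.5
div+x [655.8 149.8 163.6] 3.2
div-x [586.9 154.5 158.3] 7.2
[655.66804473 148.09697551 164.        ] [585.89954586 149.7630573  164.        ] [651.61573558  89.73882956 164.        ] [658.82692892 206.5571789  164.        ] [581.05044796  90.89411542 164.        ]
```

The rim triangulates to z≈163.5 mm against 164 expected, so the cup is up, with its centre near (620.5,148.5). I'll nudge it to the stop, release and rise.

{"api": "move_arm", "payload": {"targets": "4 0 -2 0 0 0 10; 0 0 0 0 0 0 10; 0 0 0 0 0 0 10; 0 0 0 0 0 0 60; 0 0 0 0 0 0 60; 0 0 0 0 0 0 60; 0 0 0 0 0 0 60", "force": 60}}

```text
time: 7.28
ee_pos: [574.3, 347.8, 202.8]
eef_rot: [-3.138, 0.078, -0.007]
force: [-0.1, 0.4, 0.5]
width: 60.0
grasp_force: 0.0
```

```bash
python3 - <<'E'
from h import *
s,e,M=st(); print(e,s["force"],s["width"])
t=camera("top");hsv=cv2.cvtColor(t,cv2.COLOR_BGR2HSV)
m=np.zeros(t.shape[:2],np.uint8); m[200:268,292:408]=((hsv[200:268,292:408,1]>90)&(hsv[200:268,292:408,2]>60))*255
for k in cv2.findContours(m,0,1)[0]:
    if cv2.contourArea(k)<60: continue
    q=cv2.minAreaRect(k); b=cv2.boxPoints(q); l=np.array([onz("top",p,15)[:2] for p in b]); 
    # long axis
    i=0 if np.linalg.norm(l[0]-l[1])<np.linalg.norm(l[1]-l[2]) else 1
    a,c=(l[i]+l[(i+1)%4])/2,(l[(i+2)%4]+l[(i+3)%4])/2
    if a[0]>c[0]:a,c=c,a
    print("blade",a.round(1),"handle",c.round(1),"len",np.linalg.norm(c-a).round(1),"yaw",np.arctan2(*(c-a)[::-1]).round(3))
    for z in(13,21): print("   centroid",onz("top",np.mean(k.reshape(-1,2),0),z).round(1))
d=[c-a for a,c in[]]
e_=None
delta([505,-115,200],[0,0,-1],[0.07,1,0])
E
```

```text
[574.30709541 347.83416896 202.83032495] [-0.13988955  0.37090543  0.50481289] 60.00802936214539
blade [ 369.9 -210.9] handle [ 514.7 -189.3] len 146.4 yaw 0.148
   centroid [ 439.5 -200.5   13. ]
   centroid [ 439.1 -199.7   21. ]
blade [ 388.2 -291.9] handle [ 531.9 -263.6] len 146.5 yaw 0.195
   centroid [ 458.1 -279.7   13. ]
   centroid [ 457.6 -278.4   21. ]
blade [ 393.2 -109.6] handle [ 538.7 -121.5] len 145.9 yaw -0.081
   centroid [ 463.  -113.5   13. ]
   centroid [ 462.5 -113.2   21. ]
t 7.3 at [574.1 347.8 202.7] w 60.1 shift [-46.1 465.6   1.3] n>= 12
turn [-0.003 -0.004  0.02 ] n>= 1 shift in turned axes [-36.6 466.4   2.7]
```

{"api": "move_arm", "payload": {"targets": "0 0 -39 0 0 0 60; 0 0 -39 0 0 0 60; 0 0 -39 0 0 0 60; -3 39 0 0 0 0 60; -3 39 0 0 0 0 60; -3 39 0 0 0 0 60; -3 39 0 0 0 0 60; -3 39 0 0 0 0 60; -3 39 0 0 0 0 60; -3 39 0 0 0 0 60; -3 39 0 0 0 0 60; -3 39 0 0 0 0 60"}}

```text
time: 8.33
ee_pos: [528.4, -4.0, 319.2]
eef_rot: [3.141, -0.077, 0.006]
force: [-0.4, 0.1, 0.5]
width: 59.8
grasp_force: 0.0
```

{"api": "move_arm", "payload": {"targets": "-3 39 0 0 0 0 60; -3 39 0 0 0 0 60; -3 39 0 0 0 0 60; 0 0 0 0 0 0.031 60; 0 0 40 0 0 0 60; 0 0 40 0 0 0 60; 0 0 40 0 0 0 60; 0 0 40 0 0 0 50; 0 0 40 0 0 0 45; 0 0 0 0 0 0 45; 0 0 0 0 0 0 45"}}

```text
time: 9.25
ee_pos: [512.3, -118.4, 116.9]
eef_rot: [-3.138, 0.127, 0.004]
force: [0.3, 0.8, 0.5]
width: 45.2
grasp_force: 0.0
```

```bash
python3 - <<'E'
from h import *
delta([516,-119.6,30],[0,0,-1],[0.081,1,0]); e=st()[1]
b=camera("scene"); p=proj("scene",e); print(p)
f=lambda i,x,y,w,h,k:cv2.convertScaleAbs(cv2.resize(i[y:y+h,x:x+w],None,fx=k,fy=k,interpolation=2),alpha=1.6,beta=20)
x,y=190,110
cv2.imwrite("pics/d7.png",np.hstack([f(b,x,y,110,150,3.5),f(b,310,150,140,150,2.8*1.25)[:, :]])[:560,:])
E
```

```text
t 9.2 at [ 512.3 -118.4  116.9] w 45.2 shift [ 4.   1.  86.9] n>= 3
turn [-0.001  0.003  0.   ] n>= 1 shift in turned axes [ 3.7  0.9 86.9]
[255.94238653 208.84974076]
```

View pics/d7.png

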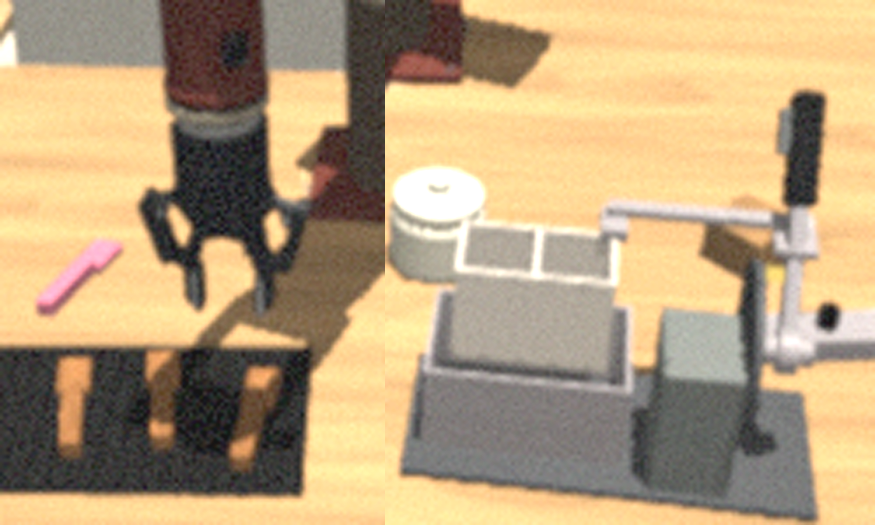

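The lever stands up and the cup is raised. The fingertips still show about 30 mm higher than reported, so I'll go down carefully and find the mat by force.

{"api": "move_arm", "payload": {"targets": "4 1 30 0 0 0 45; 0 0 30 0 0 0 45; 0 0 27 0 0 0 45; 0 0 8 0 0 0 45; 0 0 6 0 0 0 45; 0 0 0 0 0 0 45; 0 0 0 0 0 0 45"}}

```text
time: 9.88
ee_pos: [519.3, -121.1, 19.1]
eef_rot: [3.138, -0.127, 0.006]
force: [0.2, -0.4, -0.0]
width: 45.0
grasp_force: 0.0
```

{"api": "move_arm", "payload": {"targets": "0 0 4 0 0 0 45; 0 0 4 0 0 0 45; 0 0 0 0 0 0 45; 0 0 0 0 0 0 45"}}

```text
time: 10.22
ee_pos: [517.1, -120.3, 8.6]
eef_rot: [-3.139, 0.128, -0.0]
force: [0.2, -0.1, -0.2]
width: 45.1
grasp_force: 0.0
```

```bash
python3 - <<'E'
from h import *
s,e,M=st(); print(e,s["force"])
b=camera("scene"); cv2.imwrite("pics/s_p.png",b); p=proj("scene",e); print(p)
a=cv2.imread("pics/scene0.png")
g=b.max(2); x0=int(p[0])
for y in range(int(p[1])-26,int(p[1])+14,2): print(y,g[y,x0-22:x0+22:2].tolist())
E
```

```text
[ 517.12769137 -120.30767446    8.64402086] [ 0.18817284 -0.05476232 -0.24651577]
[256.91292049 239.06692778]
213 [135, 75, 14, 15, 5, 16, 3, 10, 14, 14, 21, 20, 26, 24, 9, 14, 14, 24, 16, 21, 25, 20]
215 [139, 102, 23, 16, 5, 16, 19, 16, 23, 28, 25, 23, 21, 25, 31, 23, 15, 23, 14, 17, 15, 11]
217 [125, 81, 37, 29, 16, 22, 20, 9, 22, 23, 23, 25, 23, 80, 89, 20, 13, 27, 21, 14, 15, 4]
219 [83, 47, 52, 51, 23, 19, 26, 17, 29, 31, 24, 24, 29, 105, 116, 33, 25, 25, 19, 19, 24, 17]
221 [52, 49, 50, 33, 15, 18, 48, 26, 17, 21, 22, 28, 30, 112, 129, 44, 23, 27, 5, 14, 4, 14]
223 [49, 53, 53, 14, 17, 24, 47, 29, 13, 14, 24, 13, 26, 62, 64, 48, 24, 8, 10, 0, 0, 13]
225 [45, 51, 46, 7, 1, 14, 49, 31, 20, 11, 18, 9, 26, 57, 53, 50, 27, 9, 12, 20, 13, 19]
227 [55, 50, 52, 20, 15, 18, 40, 35, 23, 14, 12, 6, 32, 60, 46, 59, 32, 4, 18, 1, 19, 23]
229 [53, 52, 47, 3, 13, 13, 29, 31, 21, 16, 13, 9, 37, 55, 47, 59, 38, 13, 9, 7, 27, 18]
231 [49, 52, 58, 20, 4, 16, 10, 19, 8, 6, 8, 13, 47, 50, 48, 53, 32, 13, 17, 25, 26, 26]
233 [96, 57, 53, 24, 6, 17, 9, 13, 15, 8, 17, 21, 54, 53, 46, 29, 20, 0, 19, 24, 25, 38]
235 [73, 56, 51, 14, 6, 14, 14, 5, 1, 12, 0, 33, 53, 46, 48, 23, 10, 13, 15, 17, 25, 38]
237 [49, 58, 41, 15, 8, 14, 17, 4, 16, 6, 0, 38, 52, 50, 48, 10, 17, 19, 20, 6, 4, 53]
239 [30, 16, 21, 20, 20, 12, 8, 8, 3, 13, 19, 83, 73, 57, 45, 13, 17, 18, 7, 19, 4, 57]
241 [18, 22, 24, 22, 26, 21, 18, 4, 14, 5, 8, 63, 62, 61, 37, 5, 15, 13, 12, 8, 18, 73]
243 [19, 20, 20, 23, 23, 27, 22, 18, 19, 23, 23, 47, 59, 60, 33, 21, 23, 20, 25, 28, 28, 81]
245 [28, 20, 22, 17, 21, 24, 29, 25, 26, 26, 29, 23, 26, 29, 23, 27, 27, 20, 24, 19, 27, 80]
247 [28, 19, 22, 29, 9, 27, 19, 26, 25, 29, 25, 22, 28, 28, 30, 17, 25, 22, 22, 23, 19, 77]
249 [27, 24, 22, 19, 29, 17, 28, 29, 25, 25, 21, 24, 34, 22, 21, 22, 33, 22, 25, 18, 29, 78]
251 [107, 103, 106, 93, 108, 94, 87, 84, 68, 84, 90, 84, 71, 69, 85, 89, 74, 71, 71, 84, 65, 124]
```

{"api": "move_arm", "payload": {"targets": "0 0 3 0 0 0 45; 0 0 3 0 0 0 45; 0 0 0 0 0 0 45; 0 0 0 0 0 0 45"}}

```text
time: 10.6
ee_pos: [516.8, -120.2, 2.1]
eef_rot: [-3.139, 0.128, 0.001]
force: [-1.0, -0.1, 0.7]
width: 45.2
grasp_force: 0.0
```

{"api": "move_arm", "payload": {"targets": "0 0 3 0 0 0 45; 0 0 0 0 0 0 45; 0 0 3 0 0 0 45; 0 0 0 0 0 0 45; 0 0 0 0 0 0 45"}}

```text
time: 11.02
ee_pos: [516.9, -120.2, -3.8]
eef_rot: [-3.139, 0.128, 0.001]
force: [0.1, 0.2, -0.6]
width: 45.1
grasp_force: 0.0
```

{"api": "move_arm", "payload": {"targets": "0 0 3 0 0 0 45; 0 0 0 0 0 0 45; 0 0 3 0 0 0 45; 0 0 0 0 0 0 45; 0 0 0 0 0 0 45"}}

```text
time: 11.43
ee_pos: [516.9, -120.2, -9.8]
eef_rot: [-3.139, 0.127, 0.001]
force: [0.1, -0.8, -0.2]
width: 45.0
grasp_force: 0.0
```

{"api": "move_arm", "payload": {"targets": "0 0 3 0 0 0 45; 0 0 0 0 0 0 45; 0 0 0 0 0 0 45"}}

```text
time: 11.68
ee_pos: [516.9, -120.2, -12.7]
eef_rot: [-3.139, 0.127, 0.001]
force: [0.9, -0.3, 0.9]
width: 44.9
grasp_force: 0.0
```

{"api": "move_arm", "payload": {"targets": "0 0 2.5 0 0 0 45; 0 0 0 0 0 0 45; 0 0 2.5 0 0 0 45; 0 0 0 0 0 0 45; 0 0 0 0 0 0 45"}}

```text
time: 12.1
ee_pos: [516.9, -120.3, -17.7]
eef_rot: [-3.139, 0.128, 0.001]
force: [0.2, -0.1, 0.2]
width: 45.2
grasp_force: 0.0
```

{"api": "move_arm", "payload": {"targets": "0 0 2 0 0 0 45; 0 0 0 0 0 0 45; 0 0 0 0 0 0 45"}}

```text
time: 12.35
ee_pos: [517.0, -120.3, -19.6]
eef_rot: [-3.139, 0.128, 0.0]
force: [0.1, 0.6, -0.3]
width: 44.8
grasp_force: 0.0
```

{"api": "move_arm", "payload": {"targets": "0 0 2 0 0 0 45; 0 0 0 0 0 0 45; 0 0 0 0 0 0 45"}}

```text
time: 12.6
ee_pos: [517.0, -120.3, -21.6]
eef_rot: [-3.139, 0.128, 0.0]
force: [0.9, 1.3, -0.2]
width: 44.9
grasp_force: 0.0
```

{"api": "move_arm", "payload": {"targets": "0 0 0 0 0 0 35; 0 0 0 0 0 0 25; 0 0 0 0 0 0 12; 0 0 0 0 0 0 10; 0 0 0 0 0 0 10; 0 0 0 0 0 0 10", "force": 30}}

```text
time: 13.1
ee_pos: [517.4, -120.4, -21.3]
eef_rot: [3.139, -0.128, 0.001]
force: [-0.2, 0.6, 1.1]
width: 17.2
grasp_force: 29.8
```

```bash
python3 - <<'E'
from h import *
s,e,M=st(); print(e,s["force"],s["moment"],s["width"],s["grasp_force"])
b=camera("scene"); t=camera("top"); cv2.imwrite("pics/t_p.png",t)
f=lambda i,x,y,w,h,k:cv2.convertScaleAbs(cv2.resize(i[y:y+h,x:x+w],None,fx=k,fy=k,interpolation=2),alpha=2,beta=25)
cv2.imwrite("pics/d8.png",np.hstack([f(b,200,170,90,90,4.4),f(t,270,170,90,120,3.3)[:396]]))
E
```

```text
[ 517.3560185  -120.39186972  -21.29153352] [-0.22327071  0.63080682  1.05843204] [ 0.09616195 -0.07249976 -0.02172388] 17.168428993662015 29.823444485664368
```

View pics/d8.png

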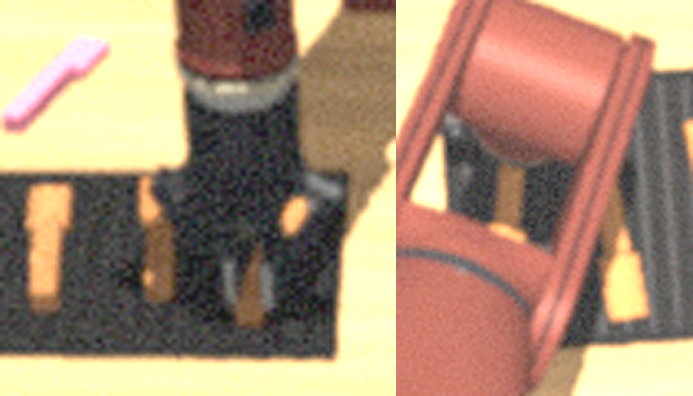

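The handle is gripped (width 17.2, 30 N) and the tips are just above the mat. I'll grip harder, lift, and yaw the handle to +y so that the tool can later point sideways over the cup.

{"api": "move_arm", "payload": {"targets": "0 0 -20 0 0 0 5; 0 0 -40 0 0 0 5; 0 0 -40 0 0 0 5; 0 0 -40 0 0 0 5; 0 0 -40 0 0 0 5; 0 0 -40 0 0 0 5; 0 0 -40 0 0 0 5; 0 0 0 0 0 -0.12 5; 0 0 0 0 0 -0.12 5; 0 0 0 0 0 -0.12 5; 0 0 0 0 0 -0.12 5; 0 0 0 0 0 -0.12 5", "force": 60}}

```text
time: 14.2
ee_pos: [516.8, -120.3, 238.1]
eef_rot: [-3.034, -0.815, 0.001]
force: [0.2, -0.3, -0.7]
width: 15.9
grasp_force: 62.4
```

{"api": "move_arm", "payload": {"targets": "0 0 0 0 0 -0.12 5; 0 0 0 0 0 -0.12 5; 0 0 0 0 0 -0.12 5; 0 0 0 0 0 -0.12 5; 0 0 0 0 0 -0.12 5; 0 0 0 0 0 -0.12 5; 0 0 0 0 0 -0.12 5; 0 0 0 0 0 -0.12 5; 0 0 0 0 0 -0.1 5; 0 0 0 0 0 0 5"}}

```text
time: 15.03
ee_pos: [516.8, -120.2, 237.9]
eef_rot: [-2.208, -2.233, 0.001]
force: [0.1, -0.1, -1.5]
width: 15.9
grasp_force: 62.4
```

```bash
python3 - <<'E'
from h import *
s,e,M=st(); print(e,s["force"],s["width"],s["joints"].round(4)); print(M.round(3))
for f in (2,): delta([450,0,250],[0,1,-.2],[1,0,0])
E
```

```text
[ 516.7508526  -120.21769652  237.93220671] [ 0.06404339 -0.10076295 -1.49893908] 15.873332331511484 [-0.3772 -0.0313  1.718  -0.      1.456  -0.3887]
[[-0.011  1.    -0.001]
 [ 1.     0.011  0.   ]
 [ 0.    -0.001 -1.   ]]
t 15.0 at [ 516.8 -120.2  237.9] w 15.9 shift [121.  -65.4 -12. ] n>= 3
turn [-0.009  1.373  0.009] n>= 12 shift in turned axes [ 35.4 -66.8 115.5]
```

{"api": "move_arm", "payload": {"targets": "0 0 0 0 0.12 0 5; 0 0 0 0 0.12 0 5; 0 0 0 0 0.12 0 5; 0 0 0 0 0.12 0 5; 0 0 0 0 0.12 0 5; 0 0 0 0 0.12 0 5; 0 0 0 0 0 0 5"}}

```text
time: 15.62
ee_pos: [515.2, -122.4, 233.5]
eef_rot: [-1.796, -1.79, -0.676]
force: [-0.7, 1.0, -2.7]
width: 15.8
grasp_force: 62.4
```

```bash
python3 - <<'E'
from h import *
s,e,M=st(); print(e,s["force"],s["width"],s["joints"].round(4)); print(M.round(3))
E
```

```text
[ 515.23910817 -122.36920278  233.48456251] [-0.71261453  1.03009661 -2.69567904] 15.755170676483234 [-0.7423  0.2888  1.5529  0.5246  1.8136 -0.7467]
[[ 0.006  1.    -0.008]
 [ 0.745  0.     0.667]
 [ 0.667 -0.01  -0.745]]
```

{"api": "move_arm", "payload": {"targets": "0 0 0 0 0.12 0 5; 0 0 0 0 0.12 0 5; 0 0 0 0 0.12 0 5; 0 0 0 0 0.12 0 5; 0 0 0 0 0.12 0 5; 0 0 0 0 0.06 0 5; 0 0 0 0 0 0 5; 0 0 0 0 0 0 5"}}

```text
time: 16.28
ee_pos: [517.1, -119.8, 237.5]
eef_rot: [-1.344, -1.351, -1.104]
force: [0.4, -0.1, -0.1]
width: 15.6
grasp_force: 62.4
```

```bash
python3 - <<'E'
from h import *
s,e,M=st(); print(e,s["force"],s["width"],s["joints"].round(4)); print(M.round(3))
t,b=camera("top"),camera("scene"); cv2.imwrite("pics/t_v.png",t); cv2.imwrite("pics/s_v.png",b)
print(proj("scene",e),proj("top",e))
# find paddle colour blobs in scene above mat region
for n,im in(("scene",b),("top",t)):
    hsv=cv2.cvtColor(im,cv2.COLOR_BGR2HSV); p=proj(n,e).astype(int)
    m=((hsv[...,0]>3)&(hsv[...,0]<20)&(hsv[...,1]>140)&(hsv[...,2]>70)).astype(np.uint8)*255
    x0,y0=max(p[0]-70,0),max(p[1]-80,0); w=m[y0:p[1]+80,x0:p[0]+70]
    for k in cv2.findContours(w,0,1)[0]:
        if cv2.contourArea(k)>40: print(n,cv2.contourArea(k),(cv2.boxPoints(cv2.minAreaRect(k))+[x0,y0]).round(1).tolist())
E
```

```text
[ 517.06021066 -119.80447753  237.47255476] [ 0.44749909 -0.07177682 -0.08620602] 15.603369732259123 [-0.8584  0.6818  1.4203  0.8623  2.1515 -0.8369]
[[ 0.002  1.    -0.009]
 [ 0.191  0.008  0.982]
 [ 0.982 -0.004 -0.191]]
[252.93927811 173.68418537] [308.77325874 199.96752319]
scene 68.0 [[206.0, 212.0], [215.0, 212.0], [215.0, 221.0], [206.0, 221.0]]
scene 115.0 [[232.0, 225.0], [232.0, 206.0], [241.0, 206.0], [241.0, 225.0]]
scene 103.5 [[274.4, 162.4], [281.9, 154.0], [297.2, 167.6], [289.7, 176.0]]
top 251.0 [[357.9, 229.5], [369.6, 226.6], [377.4, 257.6], [365.6, 260.6]]
top 330.5 [[328.7, 228.8], [340.3, 227.1], [345.8, 265.6], [334.2, 267.3]]
top 49.5 [[327.2, 223.5], [331.0, 214.0], [337.9, 216.8], [334.1, 226.2]]
top 52.5 [[320.0, 195.0], [329.0, 195.0], [329.0, 203.0], [320.0, 203.0]]
```

```bash
python3 - <<'E'
from h import *
e=st()[1]; b,t=cv2.imread("pics/s_v.png"),cv2.imread("pics/t_v.png")
for n,im in(("scene",b),("top",t)):
    p=proj(n,e).round().astype(int); im[p[1],p[0]]=(0,255,0)
f=lambda i,x,y,w,h,k:cv2.convertScaleAbs(cv2.resize(i[y:y+h,x:x+w],None,fx=k,fy=k,interpolation=0),alpha=1.8,beta=25)
cv2.imwrite("pics/d9.png",np.hstack([f(b,200,110,100,125,4),f(t,265,150,100,125,4)]))
E
```

```text
(no output)
```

View pics/d9.png

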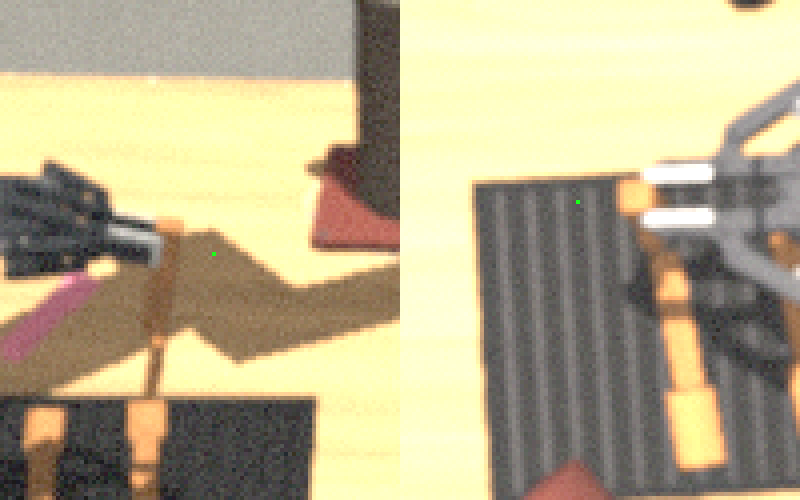

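The paddle is held upright. In the scene crop the real fingertips are at (163,250) and the reported TCP at (213,253). So the 30 mm discrepancy lies along the tool axis. Next I'll measure the handle end and plan the approach to the cup.

```bash
python3 - <<'E'
from h import *
s,e,M=st()
S=lambda x,y:(200+x/4,110+y/4); T=lambda x,y:(265+(x-400)/4,150+y/4)
X,g=tri(S(170,223),T(637,195)); print("handle end",X.round(1),g.round(1),"in tool",(M.T@(X-e)).round(1))
F=X-140*M[:,0]; print("foot",F.round(1), "proj scene crop",((proj("scene",F)-[200,110])*4).round())
tip,g=tri(S(160,252),T(645,197)); print("tip",tip.round(1),g,(M.T@(tip-e)).round(1))
# cup geometry
c=np.array([620.5,148.5,86.]); cy=np.array([.06,1,0]);cx=np.array([1,-.06,0])
print(s["joints"].round(2))
E
```

```text
handle end [ 516.  -149.7  260.9] 4.6 in tool [ 15.2  -1.9 -33.1]
foot [ 516.4 -176.9  123.6] proj scene crop [143. 388.]
tip [ 518.  -156.8  239. ] 2.6086633760136353 [ -7.7   0.  -35.9]
[-0.86  0.68  1.42  0.86  2.15 -0.84]
```

{"api": "move_arm", "payload": {"targets": "30 0 -6 0 0 0 5; 30 0 -6 0 0 0 5; 6.6 10.8 33.7 0 0 0 5; 6.6 10.8 33.7 0 0 0 5; 6.6 10.8 33.7 0 0 0 5; 6.6 10.8 33.7 0 0 0 5; 6.6 10.8 33.7 0 0 0 5; 6.6 10.8 33.7 0 0 0 5; 6.6 10.8 33.7 0 0 0 5; 6.6 10.8 33.7 0 0 0 5; 0 0 0 0 0 0 5; 0 0 0 0 0 0 5"}}

```text
time: 17.38
ee_pos: [600.7, 157.4, 302.5]
eef_rot: [-1.339, -1.36, -1.106]
force: [-0.1, -0.1, 0.3]
width: 15.6
grasp_force: 62.4
```

```bash
cat >> h.py <<'E'
def foot(): s,e,M=st(); return e+M@np.array([-121,0,-29.])
def cup(X):
    d=np.array(X)-[620.5,148.5,86]; return np.array([d[0]-.06*d[1],d[1]+.06*d[0],d[2]])
def orange(n,box,a=40,s=140,v=60):
    im=camera(n); hsv=cv2.cvtColor(im,cv2.COLOR_BGR2HSV); x0,y0,x1,y1=box
    m=((hsv[...,0]>3)&(hsv[...,0]<20)&(hsv[...,1]>s)&(hsv[...,2]>v)).astype(np.uint8)[y0:y1,x0:x1]*255
    for k in cv2.findContours(m,0,1)[0]:
        if cv2.contourArea(k)>a: print(n,cv2.contourArea(k),(cv2.boxPoints(cv2.minAreaRect(k))+[x0,y0]).round(1).tolist())
    return im
E
python3 - <<'E'
from h import *
s,e,M=st(); print(s["width"],s["force"],s["joints"].round(2)); F=foot(); print(F.round(1),"cup",cup(F).round(1)); 
delta([622,224,298]); print(M.round(3))
H=e+M@np.array([19,0,-33.]); print("handle px",proj("scene",H),proj("top",H),"foot px",proj("scene",F),proj("top",F))
b=orange("scene",(280,90,400,260)); t=orange("top",(150,80,330,260)); cv2.imwrite("pics/s_c.png",b); cv2.imwrite("pics/t_c.png",t)
E
```

```text
15.602528674456833 [-0.08880618 -0.11247307  0.2861686 ] [-0.45  0.45  1.62  1.16  1.87 -0.61]
[601.8 105.6 189.4] cup [-16.2 -44.  103.4]
t 17.4 at [600.7 157.4 302.5] w 15.6 shift [ 8.3 22.1 66. ] n>= 2
[[-0.006  1.    -0.012]
 [ 0.193  0.013  0.981]
 [ 0.981  0.004 -0.193]]
handle px [347.1201425  162.07711381] [189.14073154 154.375273  ] foot px [334.84206474 208.617592  ] [210.11798999 167.09576209]
top 1317.0 [[279.0, 206.0], [329.0, 206.0], [329.0, 259.0], [279.0, 259.0]]
top 50.0 [[188.0, 152.0], [200.0, 152.0], [200.0, 159.0], [188.0, 159.0]]
top 1114.0 [[295.0, 105.0], [329.0, 105.0], [329.0, 205.0], [295.0, 205.0]]
```

{"api": "move_arm", "payload": {"targets": "4 11 33 0 0 0 5; 4 11 33 0 0 0 5; 0 0 0 0 0 0 5; 0 0 0 0 0 0 5; 0 0 0 0 0 0 5"}}

```text
time: 17.9
ee_pos: [623.0, 220.1, 296.1]
eef_rot: [-1.343, -1.353, -1.108]
force: [0.0, 0.1, -0.1]
width: 15.8
grasp_force: 62.4
```

```bash
python3 - <<'E'
from h import *
s,e,M=st(); print(s["width"],s["force"]); F=foot(); print(F.round(1),"cup",cup(F).round(1)); 
delta([622,224,298]); H=e+M@np.array([19,0,-33.]); print("handle px",proj("scene",H),proj("top",H),"foot",proj("scene",F),proj("top",F))
b=orange("scene",(300,90,420,260),15,120,50); t=orange("top",(130,80,270,260),15); cv2.imwrite("pics/s_c.png",b); cv2.imwrite("pics/t_c.png",t)
E
```

```text
15.761769851196119 [ 0.0041117   0.09786279 -0.05182585]
[623.4 168.5 182.9] cup [ 1.7 20.2 96.9]
t 17.9 at [623.  220.1 296.1] w 15.8 shift [ 2.6 -0.9  3.5] n>= 1
handle px [373.62194975 169.67639222] [159.69901467 144.75052511] foot [359.4389594  216.39438719] [183.74125074 158.70528153]
scene 835.0 [[375.0, 254.4], [378.2, 212.3], [419.7, 215.5], [416.4, 257.6]]
scene 6921.0 [[300.0, 132.0], [419.0, 132.0], [419.0, 259.0], [300.0, 259.0]]
top 400.5 [[239.6, 258.8], [261.4, 215.2], [279.8, 224.4], [258.0, 268.0]]
top 54.5 [[159.0, 141.0], [170.0, 141.0], [170.0, 149.0], [159.0, 149.0]]
top 17.0 [[256.0, 132.0], [256.0, 124.0], [269.0, 124.0], [269.0, 132.0]]
```

{"api": "move_arm", "payload": {"targets": "-12 0 3 0 0 0 5; -12 0 3 0 0 0 5; -12 0 2.5 0 0 0 5; -12 0 2.5 0 0 0 5; 0 0 0 0 0 0 5; 0 0 0 0 0 0 5"}}

```text
time: 18.5
ee_pos: [622.3, 223.0, 245.0]
eef_rot: [-1.342, -1.349, -1.106]
force: [0.6, -0.2, -0.4]
width: 15.8
grasp_force: 62.4
```

{"api": "move_arm", "payload": {"targets": "-10 0 2 0 0 0 5; -10 0 2 0 0 0 5; 0 0 0 0 0 0 5; -10 0 2 0 0 0 5; 0 0 0 0 0 0 5; 0 0 0 0 0 0 5"}}

```text
time: 19.0
ee_pos: [622.5, 223.2, 215.3]
eef_rot: [-1.342, -1.352, -1.107]
force: [0.1, -0.1, -0.4]
width: 15.8
grasp_force: 62.4
```

```bash
python3 - <<'E'
from h import *
s,e,M=st(); print(s["width"],s["force"],s["moment"]); F=foot(); print(F.round(1),"cup",cup(F).round(1)); 
E
```

```text
15.753518390333712 [ 0.1443555  -0.11278191 -0.44949865] [-0.5797319   0.01908843 -0.07030702]
[622.8 171.8 102. ] cup [ 0.9 23.5 16. ]
```

{"api": "move_arm", "payload": {"targets": "-5 0 1 0 0 0 5; -5 0 1 0 0 0 5; 0 0 0 0 0 0 5; 0 0 0 0 0 0 5"}}

```text
time: 19.33
ee_pos: [622.6, 223.2, 205.4]
eef_rot: [-1.342, -1.352, -1.107]
force: [-0.6, 0.0, -0.5]
width: 15.9
grasp_force: 62.4
```

{"api": "move_arm", "payload": {"targets": "-3 0 0.6 0 0 0 5; 0 0 0 0 0 0 5; 0 0 0 0 0 0 5; 0 0 0 0 0 0 5"}}

```text
time: 19.67
ee_pos: [622.8, 223.1, 202.8]
eef_rot: [-1.342, -1.353, -1.108]
force: [-0.5, -0.5, -0.7]
width: 15.5
grasp_force: 62.4
```

{"api": "move_arm", "payload": {"targets": "0 0 0 0 0 0 25; 0 0 0 0 0 0 32; 0 0 0 0 0 0 32; 0 0 0 0 0 0 32; 0 0 -10 0 0 0 32; 0 0 -20 0 0 0 32; 0 0 -30 0 0 0 40; 0 0 -40 0 0 0 40; 0 0 -40 0 0 0 40; 0 0 0 0 0 0 40"}}

```text
time: 20.5
ee_pos: [625.8, 78.4, 231.2]
eef_rot: [-1.347, -1.354, -1.114]
force: [0.1, 0.7, 0.7]
width: 39.5
grasp_force: 0.0
```

```bash
python3 - <<'E'
from h import *
s,e,M=st(); print(s["width"],s["force"],e.round(1),s["joints"].round(2))
b=orange("scene",(320,150,400,225),15,110,50); t=orange("top",(140,120,240,200),15); cv2.imwrite("pics/s_r.png",b); cv2.imwrite("pics/t_r.png",t)
orange("top",(290,195,410,275),60)
F=np.array([622.8,171,86]);print([(proj("scene",F+[0,a,z]).round(1),proj("top",F+[0,a,z]).round(1)) for a,z in((0,0),(27,137),(40,134))])
E
```

```text
39.4818703289249 [0.11807092 0.66970873 0.67670994] [625.8  78.4 231.2] [-0.54  0.65  1.49  1.1   1.9  -0.7 ]
scene 4602.5 [[320.0, 150.0], [399.0, 150.0], [399.0, 224.0], [320.0, 224.0]]
top 185.5 [[155.9, 158.7], [159.2, 150.7], [190.3, 163.4], [187.0, 171.5]]
top 60.5 [[294.8, 244.5], [311.3, 234.0], [322.0, 250.7], [305.5, 261.2]]
top 155.0 [[303.3, 236.1], [319.1, 210.8], [346.5, 228.0], [330.7, 253.2]]
top 875.0 [[326.0, 195.0], [376.0, 195.0], [376.0, 260.0], [326.0, 260.0]]
[(array([357.5, 245.6]), array([190.3, 167.1])), (array([372.5, 203.7]), array([167.3, 155.3])), (array([377.7, 204.9]), array([161.9, 155.6]))]
```

Paddle A stands in the +y bay. Its handle end is at top px (157,155), leaning on the rim. I'll turn the tool back down.

{"api": "move_arm", "payload": {"targets": "0 0 -20 0 -0.12 0 50; 0 0 -20 0 -0.12 0 50; 0 0 0 0 -0.12 0 50; 0 0 0 0 -0.12 0 50; 0 0 0 0 -0.12 0 50; 0 0 0 0 -0.12 0 50; 0 0 0 0 -0.12 0 50; 0 0 0 0 -0.12 0 50; 0 0 0 0 -0.12 0 50; 0 0 0 0 -0.12 0 50; 0 0 0 0 -0.12 0 50; 0 0 0 0 -0.06 0 50"}}

```text
time: 21.65
ee_pos: [623.9, 50.5, 240.5]
eef_rot: [2.203, 2.232, -0.003]
force: [-0.1, 0.0, 0.4]
width: 49.7
grasp_force: 0.0
```

{"api": "move_arm", "payload": {"targets": "0 0 0 0 0 0.12 50; 0 0 0 0 0 0.12 50; 0 0 0 0 0 0.12 50; 0 0 0 0 0 0.12 50; 0 0 0 0 0 0.12 50; 0 0 0 0 0 0.12 50; 0 0 0 0 0 0.12 50; 0 0 0 0 0 0.12 50; 0 0 0 0 0 0.12 50; 0 0 0 0 0 0.12 50; 0 0 0 0 0 0.12 50; 0 0 0 0 0 0.1 50"}}

```text
time: 22.65
ee_pos: [623.1, 48.7, 238.2]
eef_rot: [-3.132, -0.243, 0.003]
force: [0.2, 0.3, -0.1]
width: 50.2
grasp_force: 0.0
```

```bash
cat >> h.py <<'E'
def paddles():
    t=camera("top");hsv=cv2.cvtColor(t,cv2.COLOR_BGR2HSV)
    m=np.zeros(t.shape[:2],np.uint8); m[196:272,288:410]=((hsv[196:272,288:410,1]>90)&(hsv[196:272,288:410,2]>60))*255
    for k in cv2.findContours(m,0,1)[0]:
        if cv2.contourArea(k)<100: continue
        b=cv2.boxPoints(cv2.minAreaRect(k)); l=np.array([onz("top",p,15)[:2] for p in b])
        i=0 if np.linalg.norm(l[0]-l[1])<np.linalg.norm(l[1]-l[2]) else 1
        a,c=(l[i]+l[(i+1)%4])/2,(l[(i+2)%4]+l[(i+3)%4])/2
        if a[0]>c[0]:a,c=c,a
        u=(c-a)/np.linalg.norm(c-a); print("blade",a.round(1),"handle",c.round(1),"len",np.linalg.norm(c-a).round(1),"yaw",np.arctan2(*(c-a)[::-1]).round(3),"GRASP",((a+c)/2+50*u).round(1))
    return t
E
python3 - <<'E'
from h import *
s,e,M=st(); print(e,s["joints"].round(2)); print(M.round(3))
t=paddles(); cv2.imwrite("pics/t_b.png",t)
delta([492,-192.7,120],[0,0,-1],[-.148,1,0])
E
```

```text
[623.07332178  48.66309392 238.16202015] [-0.05  0.2   1.47  0.    1.47  1.37]
[[ 0.988  0.154 -0.002]
 [ 0.154 -0.988  0.   ]
 [-0.002 -0.001 -1.   ]]
blade [ 370.4 -210.8] handle [ 514.7 -189.3] len 145.9 yaw 0.148 GRASP [ 492.  -192.7]
blade [ 388.7 -291.7] handle [ 532.5 -266.6] len 146.0 yaw 0.173 GRASP [ 509.8 -270.5]
t 22.7 at [623.1  48.6 238.2] w 50.2 shift [-165.6  219.1  118.4] n>= 6
turn [-0.001  0.002  0.003] n>= 1 shift in turned axes [-165.1  219.5  118.2]
```

{"api": "move_arm", "payload": {"targets": "-27.6 36.5 0 0 0 0 45; -27.6 36.5 0 0 0 0 45; -27.6 36.5 0 0 0 0 45; -27.6 36.5 0 0 0 0 45; -27.6 36.5 0 0 0 0 45; -27.6 36.5 0 0 0 0 45; 0 0 40 0 0 0 45; 0 0 40 0 0 0 45; 0 0 40 0 0 0 45; 0 0 40 0 0 0 45; 0 0 20 0 0 0 45; 0 0 0 0 0 0 45"}}

```text
time: 23.7
ee_pos: [501.7, -170.2, 52.7]
eef_rot: [-3.125, -0.254, 0.016]
force: [-0.8, -0.5, -0.2]
width: 45.4
grasp_force: 0.0
```

```bash
python3 - <<'E'
from h import *
delta([492,-192.7,-21.3],[0,0,-1],[-.148,1,0])
E
```

```text
t 23.7 at [ 501.7 -170.2   52.7] w 45.4 shift [-12.5  21.2  74. ] n>= 2
turn [-0.007  0.01   0.015] n>= 1 shift in turned axes [-12.9  20.9  74. ]
```

{"api": "move_arm", "payload": {"targets": "-13 21 0 0 0 0.01 45; 0 0 0 0 0 0 45; 0 0 25 0 0 0 45; 0 0 25 0 0 0 45; 0 0 14 0 0 0 45; 0 0 0 0 0 0 45; 0 0 0 0 0 0 45"}}

```text
time: 24.28
ee_pos: [497.7, -196.0, -4.0]
eef_rot: [-3.133, -0.236, -0.0]
force: [-0.1, -0.1, 0.7]
width: 44.8
grasp_force: 0.0
```

```bash
python3 - <<'E'
from h import *
delta([492,-192.7,-21.3],[0,0,-1],[-.148,1,0]); print(st()[0]["force"])
E
```

```text
t 24.3 at [ 497.7 -196.    -4. ] w 44.8 shift [-5.2 -4.2 17.3] n>= 1
turn [-0.    -0.     0.003] n>= 1 shift in turned axes [-5.2 -4.1 17.3]
[-0.13161809 -0.07108096  0.66262766]
```

{"api": "move_arm", "payload": {"targets": "-5 -4 0 0 0 0 45; 0 0 8 0 0 0 45; 0 0 6 0 0 0 45; 0 0 3 0 0 0 45; 0 0 0 0 0 0 45; 0 0 0 0 0 0 30; 0 0 0 0 0 0 20; 0 0 0 0 0 0 10; 0 0 0 0 0 0 5; 0 0 0 0 0 0 5; 0 0 0 0 0 0 5", "force": 60}}

```text
time: 25.2
ee_pos: [492.2, -193.6, -21.4]
eef_rot: [3.132, 0.233, 0.001]
force: [0.5, 0.9, 3.2]
width: 16.1
grasp_force: 58.9
```

{"api": "move_arm", "payload": {"targets": "0 0 -20 0 0 0 5; 0 0 -40 0 0 0 5; 0 0 -40 0 0 0 5; 0 0 -40 0 0 0 5; 0 0 -40 0 0 -0.1 5; 0 0 -40 0 0 -0.1 5; 0 0 -40 0 0 -0.1 5; 0 0 -40 0 0 -0.1 5; 0 0 0 0 0 -0.12 5; 0 0 0 0 0 -0.12 5; 0 0 0 0 0 -0.12 5; 0 0 0 0 0 -0.12 5"}}

```text
time: 26.2
ee_pos: [491.6, -193.2, 278.1]
eef_rot: [-2.73, -1.554, 0.0]
force: [0.2, -0.9, -0.0]
width: 16.1
grasp_force: 58.8
```

{"api": "move_arm", "payload": {"targets": "0 0 0 0 0 -0.12 5; 0 0 0 0 0 -0.12 5; 0 0 0 0 0 -0.12 5; 0 0 0 0 0 -0.12 5; 0 0 0 0 0.12 0 5; 0 0 0 0 0.12 0 5; 0 0 0 0 0.12 0 5; 0 0 0 0 0.12 0 5; 0 0 0 0 0.12 0 5; 0 0 0 0 0.12 0 5; 0 0 0 0 0.12 0 5; 0 0 0 0 0.12 0 5"}}

```text
time: 27.2
ee_pos: [491.8, -194.5, 278.5]
eef_rot: [-1.7, -1.597, -0.891]
force: [1.5, 1.2, -0.8]
width: 15.8
grasp_force: 58.8
```

{"api": "move_arm", "payload": {"targets": "0 0 0 0 0.12 0 5; 0 0 0 0 0.12 0 5; 0 0 0 0 0.12 0 5; 0 0 0 0 0.06 0 5; 0 0 0 0 0 0 5; 0 0 0 0 0 0 5"}}

```text
time: 27.7
ee_pos: [491.5, -193.3, 276.6]
eef_rot: [-1.399, -1.312, -1.153]
force: [-0.0, -0.7, -0.1]
width: 15.9
grasp_force: 58.8
```

```bash
python3 - <<'E'
from h import *
s,e,M=st(); print(s["width"],s["force"],s["joints"].round(2)); print(M.round(3)); F=foot(); print("foot",F.round(1))
G=np.array([620.5-.06*24,148.5-24,188]); delta(e+G-F,[.06,.981,-.191],[1,-.06,0])
t=orange("top",(250,60,420,280),20); print(proj("top",e+M@np.array([19,0,-33.])))
E
```

```text
15.923511691034859 [-0.00607452 -0.69324713 -0.07147499] [-0.98  0.67  1.36  0.86  2.23 -0.8 ]
[[ 0.014  0.998  0.061]
 [ 0.188 -0.062  0.98 ]
 [ 0.982 -0.002 -0.189]]
foot [ 488.1 -244.5  163.2]
t 27.7 at [ 491.5 -193.3  276.6] w 15.9 shift [ 95.6 107.6 365. ] n>= 9
turn [ 0.001 -0.002 -0.003] n>= 1 shift in turned axes [ 96.1 108.2 364.6]
top 303.5 [[357.7, 218.4], [370.1, 216.3], [377.0, 258.2], [364.7, 260.2]]
top 60.5 [[356.0, 205.0], [366.0, 205.0], [366.0, 214.0], [356.0, 214.0]]
[359.90728446 208.65622912]
```

{"api": "move_arm", "payload": {"targets": "25 0 -5 0 0 0 5; 6.5 9.8 33.5 0 0 0 5; 6.5 9.8 33.5 0 0 0 5; 6.5 9.8 33.5 0 0 0 5; 6.5 9.8 33.5 0 0 0 5; 6.5 9.8 33.5 0 0 0 5; 6.5 9.8 33.5 0 0 0 5; 6.5 9.8 33.5 0 0 0 5; 6.5 9.8 33.5 0 0 0 5; 6.5 9.8 33.5 0 0 0 5; 0 0 0 0 0 0 5; 0 0 0 0 0 0 5"}}

```text
time: 28.75
ee_pos: [598.5, 110.1, 306.0]
eef_rot: [-1.396, -1.323, -1.153]
force: [-0.1, -0.2, -0.5]
width: 15.8
grasp_force: 58.8
```

```bash
python3 - <<'E'
from h import *
s,e,M=st(); F=foot(); print("foot",F.round(1),cup(F).round(1),s["width"])
G=np.array([620.5-.06*24,148.5-24,185]); delta(e+G-F,[.06,.981,-.191],[1,-.06,0])
orange("top",(140,120,260,200),15)
E
```

```text
foot [596.   58.3 192.9] [-19.1 -91.6 106.9] 15.791801756703721
t 28.8 at [598.5 110.1 306. ] w 15.8 shift [ 5.2 19.1 67.7] n>= 2
turn [-0.003  0.002  0.005] n>= 1 shift in turned axes [ 5.1 18.9 67.7]
top 50.5 [[210.0, 153.0], [222.0, 153.0], [222.0, 160.0], [210.0, 160.0]]
top 181.0 [[155.9, 158.8], [159.0, 151.0], [190.3, 163.2], [187.2, 171.0]]
```

{"api": "move_arm", "payload": {"targets": "2.5 9.5 34 0 0 0 5; 2.5 9.5 34 0 0 0 5; 0 0 0 0 0 0 5; 0 0 0 0 0 0 5; 0 0 0 0 0 0 5"}}

```text
time: 29.22
ee_pos: [622.2, 173.0, 296.6]
eef_rot: [-1.399, -1.316, -1.155]
force: [-0.4, -0.4, -1.0]
width: 16.1
grasp_force: 58.8
```

```bash
python3 - <<'E'
from h import *
s,e,M=st(); F=foot(); print("foot",F.round(1),cup(F).round(1),s["width"])
G=np.array([620.5-.06*24,148.5-24,90]); delta(e+G-F,[.06,.981,-.191],[1,-.06,0])
E
```

```text
foot [619.2 121.5 183.4] [  0.3 -27.1  97.4] 16.104672474068458
t 29.2 at [622.2 173.  296.6] w 16.1 shift [-91.1  -0.5  20.7] n>= 3
turn [ 0.002 -0.     0.001] n>= 1 shift in turned axes [-91.1  -0.3  20.7]
```

{"api": "move_arm", "payload": {"targets": "-12 0 3 0 0 0 5; -12 0 3 0 0 0 5; -12 0 3 0 0 0 5; -12 0 3 0 0 0 5; 0 0 0 0 0 0 5; -10 0 2 0 0 0 5; -10 0 2 0 0 0 5; 0 0 0 0 0 0 5; 0 0 0 0 0 0 5"}}

```text
time: 29.97
ee_pos: [621.9, 177.0, 225.4]
eef_rot: [-1.398, -1.313, -1.153]
force: [1.3, -1.1, 0.5]
width: 16.1
grasp_force: 58.8
```

{"api": "move_arm", "payload": {"targets": "-8 0 1.5 0 0 0 5; 0 0 0 0 0 0 5; -8 0 1.5 0 0 0 5; 0 0 0 0 0 0 5; -5 0 1 0 0 0 5; 0 0 0 0 0 0 5; 0 0 0 0 0 0 5"}}

```text
time: 30.55
ee_pos: [622.0, 176.8, 204.5]
eef_rot: [-1.398, -1.314, -1.154]
force: [-0.4, -0.6, -0.6]
width: 15.8
grasp_force: 58.8
```

```bash
python3 - <<'E'
from h import *
s,e,M=st(); F=foot(); print("foot",F.round(1),cup(F).round(1),s["width"],s["force"])
E
```

```text
foot [618.8 125.5  91.2] [ -0.3 -23.1   5.2] 15.78878750895064 [-0.39258229 -0.60269818 -0.59648494]
```

{"api": "move_arm", "payload": {"targets": "-2 0 0 0 0 0 5; 0 0 0 0 0 0 25; 0 0 0 0 0 0 32; 0 0 0 0 0 0 32; 0 0 0 0 0 0 32; 0 0 -10 0 0 0 32; 0 0 -20 0 0 0 32; 0 0 -30 0 0 0 40; 0 0 -40 0 0 0 40; 0 0 -40 0 0 0 40; 0 0 -40 0 0 0 40; 0 0 0 0 0 0 40"}}

```text
time: 31.55
ee_pos: [612.4, -7.7, 238.9]
eef_rot: [-1.404, -1.316, -1.16]
force: [0.8, 0.9, 0.6]
width: 40.2
grasp_force: 0.0
```

{"api": "move_arm", "payload": {"targets": "0 0 0 0 -0.12 0 50; 0 0 0 0 -0.12 0 50; 0 0 0 0 -0.12 0 50; 0 0 0 0 -0.12 0 50; 0 0 0 0 -0.12 0 50; 0 0 0 0 -0.12 0 50; 0 0 0 0 -0.12 0 50; 0 0 0 0 -0.12 0 50; 0 0 0 0 -0.12 0 50; 0 0 0 0 -0.12 0 50; 0 0 0 0 -0.12 0 50; 0 0 0 0 -0.06 0 50"}}

```text
time: 32.55
ee_pos: [611.9, 1.3, 239.3]
eef_rot: [2.283, 2.149, -0.002]
force: [-0.2, 1.1, 0.3]
width: 49.8
grasp_force: 0.0
```

{"api": "move_arm", "payload": {"targets": "0 0 0 0 0 0.12 50; 0 0 0 0 0 0.12 50; 0 0 0 0 0 0.12 50; 0 0 0 0 0 0.12 50; 0 0 0 0 0 0.12 50; 0 0 0 0 0 0.12 50; 0 0 0 0 0 0.12 50; 0 0 0 0 0 0.12 50; 0 0 0 0 0 0.12 50; 0 0 0 0 0 0.12 50; 0 0 0 0 0 0.12 50; 0 0 0 0 0 0 50"}}

```text
time: 33.55
ee_pos: [611.0, -0.4, 237.0]
eef_rot: [-3.128, -0.288, 0.0]
force: [-0.3, -0.7, 0.4]
width: 49.9
grasp_force: 0.0
```

```bash
python3 - <<'E'
from h import *
s,e,M=st(); print(e,s["width"])
t=paddles(); cv2.imwrite("pics/t_3.png",t)
orange("top",(140,120,260,200),15)
F=np.array([619,125,86]);print([proj("top",F+[0,a,z]).round(1) for a,z in((0,0),(27,137),(40,134))])
delta([509.8,-270.5,240],[0,0,-1],[-.173,1,0])
E
```

```text
[ 6.10968161e+02 -3.83805728e-01  2.37029640e+02] 49.907000404760666
blade [ 388.1 -291.6] handle [ 532.5 -266.3] len 146.5 yaw 0.173 GRASP [ 509.5 -270.3]
top 184.5 [[156.5, 168.0], [157.1, 152.8], [187.2, 154.0], [186.6, 169.2]]
[array([208.4, 168.4]), array([187.5, 156.8]), array([182.1, 157.1])]
t 33.6 at [ 6.11e+02 -3.00e-01  2.37e+02] w 50.2 shift [-151.   245.9   -3. ] n>= 6
turn [-0.     0.     0.021] n>= 1 shift in turned axes [-145.8  249.    -3. ]
```

```bash
python3 - <<'E'
from h import *
t=cv2.imread("pics/t_3.png"); r_=cv2.imread("pics/t_r.png"); h=cv2.cvtColor(t,cv2.COLOR_BGR2HSV)
print("now  HSV"); 
for y in range(148,178,3): print(y,[tuple(int(c) for c in h[y,x]) for x in range(168,224,5)])
m=((h[...,1]>110)&(h[...,0]<25)).astype(np.uint8)[130:190,140:240]
for row in m[::2]: print("".join(".#"[v] for v in row))
E
```

```text
now  HSV
148 [(34, 19, 107), (30, 21, 183), (30, 21, 205), (33, 23, 225), (19, 31, 172), (6, 117, 105), (5, 128, 135), (0, 119, 45), (4, 146, 47), (23, 15, 157), (4, 18, 101), (17, 15, 119)]
151 [(30, 22, 129), (14, 40, 95), (14, 39, 98), (14, 34, 98), (5, 112, 118), (5, 113, 97), (5, 130, 124), (4, 120, 49), (5, 133, 46), (36, 19, 202), (33, 16, 156), (0, 19, 81)]
154 [(23, 30, 137), (14, 34, 97), (15, 29, 105), (12, 134, 152), (6, 133, 132), (7, 109, 94), (5, 135, 115), (6, 125, 49), (5, 128, 48), (14, 34, 97), (30, 20, 155), (105, 13, 40)]
157 [(12, 144, 99), (13, 124, 101), (17, 36, 126), (13, 151, 162), (5, 132, 135), (5, 112, 100), (4, 130, 104), (179, 133, 46), (7, 109, 54), (15, 34, 104), (28, 21, 144), (40, 49, 31)]
160 [(14, 157, 96), (13, 148, 95), (13, 141, 105), (13, 155, 145), (5, 128, 138), (5, 118, 121), (3, 133, 88), (5, 141, 47), (15, 39, 79), (30, 21, 156), (28, 24, 130), (120, 3, 86)]
163 [(11, 107, 76), (13, 154, 86), (14, 151, 96), (14, 150, 100), (5, 131, 138), (5, 126, 134), (6, 126, 77), (2, 100, 51), (15, 49, 94), (39, 7, 243), (24, 30, 119), (150, 2, 106)]

[... 3048 characters left out ...]
......................................#####.########..##..#................................###
............................................#####.########.####.#................................###
...........................................######.#######.###.###................................###
...........................................#####.#######.....##.................................####
...........................................#####.#######.###.###................................####
...........................................####..##########.##.#................................####
..........................................#####.########.####.#.................................####
```

Paddle B's handle end shows at (183,155) and its base at (208,168), so it is in as predicted. Now paddle C.

{"api": "move_arm", "payload": {"targets": "-21.6 35 0 0 0 0 45; -21.6 35 0 0 0 0 45; -21.6 35 0 0 0 0 45; -21.6 35 0 0 0 0 45; -21.6 35 0 0 0 0 45; -21.6 35 0 0 0 0 45; -21.6 35 0 0 0 0.021 45; 0 0 40 0 0 0 45; 0 0 40 0 0 0 45; 0 0 40 0 0 0 45; 0 0 40 0 0 0 45; 0 0 0 0 0 0 45"}}

```text
time: 34.65
ee_pos: [502.5, -265.2, 67.9]
eef_rot: [-3.12, -0.266, 0.018]
force: [-2.0, 1.0, -2.1]
width: 45.0
grasp_force: 0.0
```

```bash
python3 - <<'E'
from h import *
delta([509.5,-270.3,-21.3],[0,0,-1],[-.173,1,0])
E
```

```text
t 34.6 at [ 502.5 -265.2   67.9] w 45.0 shift [ 7.   7.2 89. ] n>= 3
turn [-0.011  0.011 -0.001] n>= 1 shift in turned axes [ 6.   6.2 89.2]
```

{"api": "move_arm", "payload": {"targets": "6 6 0 0 0 0 45; 0 0 30 0 0 0 45; 0 0 25 0 0 0 45; 0 0 15 0 0 0 45; 0 0 0 0 0 0 45; 0 0 0 0 0 0 45"}}

```text
time: 35.15
ee_pos: [517.4, -275.1, 9.4]
eef_rot: [3.129, 0.265, 0.003]
force: [0.1, 0.2, 1.0]
width: 45.0
grasp_force: 0.0
```

```bash
python3 - <<'E'
from h import *
delta([509.5,-270.3,-21.3],[0,0,-1],[-.173,1,0])
E
```

```text
t 35.1 at [ 517.4 -275.1    9.4] w 45.0 shift [-7.  -6.1 30.7] n>= 1
turn [ 0.002 -0.002 -0.002] n>= 1 shift in turned axes [-6.9 -6.1 30.7]
```

{"api": "move_arm", "payload": {"targets": "-7 -6 0 0 0 0 45; 0 0 12 0 0 0 45; 0 0 10 0 0 0 45; 0 0 6 0 0 0 45; 0 0 2.5 0 0 0 45; 0 0 0 0 0 0 45; 0 0 0 0 0 0 30; 0 0 0 0 0 0 20; 0 0 0 0 0 0 10; 0 0 0 0 0 0 5; 0 0 0 0 0 0 5; 0 0 0 0 0 0 5", "force": 60}}

```text
time: 36.15
ee_pos: [508.2, -269.6, -23.1]
eef_rot: [3.13, 0.263, 0.001]
force: [-0.4, -0.4, 1.8]
width: 15.9
grasp_force: 59.9
```

{"api": "move_arm", "payload": {"targets": "0 0 -20 0 0 0 5; 0 0 -40 0 0 0 5; 0 0 -40 0 0 0 5; 0 0 -40 0 0 0 5; 0 0 -40 0 0 -0.1 5; 0 0 -40 0 0 -0.1 5; 0 0 -40 0 0 -0.1 5; 0 0 -40 0 0 -0.1 5; 0 0 0 0 0 -0.12 5; 0 0 0 0 0 -0.12 5; 0 0 0 0 0 -0.12 5; 0 0 0 0 0 -0.12 5"}}

```text
time: 37.15
ee_pos: [507.5, -269.0, 276.4]
eef_rot: [-2.715, -1.58, 0.0]
force: [-0.0, -0.4, -0.5]
width: 15.9
grasp_force: 59.5
```

{"api": "move_arm", "payload": {"targets": "0 0 0 0 0 -0.12 5; 0 0 0 0 0 -0.12 5; 0 0 0 0 0 -0.12 5; 0 0 0 0 0 -0.12 5; 0 0 0 0 0.12 0 5; 0 0 0 0 0.12 0 5; 0 0 0 0 0.12 0 5; 0 0 0 0 0.12 0 5; 0 0 0 0 0.12 0 5; 0 0 0 0 0.12 0 5; 0 0 0 0 0.12 0 5; 0 0 0 0 0.12 0 5"}}

```text
time: 38.15
ee_pos: [507.5, -270.3, 276.8]
eef_rot: [-1.682, -1.61, -0.882]
force: [0.2, 0.0, -0.6]
width: 16.3
grasp_force: 59.6
```

{"api": "move_arm", "payload": {"targets": "0 0 0 0 0.12 0 5; 0 0 0 0 0.12 0 5; 0 0 0 0 0.12 0 5; 0 0 0 0 0.06 0 5; 0 0 0 0 0 0 5; 0 0 0 0 0 0 5"}}

```text
time: 38.65
ee_pos: [507.4, -269.1, 274.6]
eef_rot: [-1.383, -1.322, -1.141]
force: [-0.3, -0.4, 0.0]
width: 16.0
grasp_force: 59.6
```

```bash
python3 - <<'E'
from h import *
s,e,M=st(); print(s["width"],s["force"],s["joints"].round(2)); print(M.round(3)); F=foot(); print("foot",F.round(1))
G=np.array([620.5-.06*45,148.5-45,188]); delta(e+G-F,[.06,.981,-.191],[1,-.06,0])
t=orange("top",(250,60,470,290),20); print(proj("top",e+M@np.array([19,0,-33.])))
E
```

```text
15.9771076646158 [-0.25620228 -0.4015555   0.01246442] [-1.01  0.83  1.11  0.88  2.33 -0.75]
[[ 0.01   0.999  0.042]
 [ 0.188 -0.043  0.981]
 [ 0.982 -0.002 -0.188]]
foot [ 505.  -320.4  161.2]
t 38.6 at [ 507.4 -269.1  274.6] w 16.0 shift [107.2  94.3 415.6] n>= 10
turn [-0.018 -0.002  0.001] n>= 1 shift in turned axes [108.3  86.8 417. ]
top 45.5 [[354.0, 289.0], [354.0, 271.0], [371.0, 271.0], [371.0, 289.0]]
top 257.0 [[435.0, 262.0], [469.0, 262.0], [469.0, 289.0], [435.0, 289.0]]
top 60.0 [[390.4, 199.0], [400.7, 194.6], [404.1, 202.7], [393.9, 207.1]]
[396.27054022 200.66833328]
```

{"api": "move_arm", "payload": {"targets": "25 0 -5 0 0 0 5; 7 8.5 35 0 0 0 5; 7 8.5 35 0 0 0 5; 7 8.5 35 0 0 0 5; 7 8.5 35 0 0 0 5; 7 8.5 35 0 0 0 5; 7 8.5 35 0 0 0 5; 7 8.5 35 0 0 0 5; 7 8.5 35 0 0 0 5; 7 8.5 35 0 0 0 5; 0 0 0 0 0 0 5; 0 0 0 0 0 0 5"}}

```text
time: 39.7
ee_pos: [597.7, 50.8, 306.4]
eef_rot: [-1.381, -1.334, -1.14]
force: [0.4, -0.6, -0.9]
width: 16.3
grasp_force: 59.6
```

```bash
python3 - <<'E'
from h import *
s,e,M=st(); F=foot(); print("foot",F.round(1),cup(F).round(1),s["width"])
G=np.array([620.5-.06*48,148.5-48,188]); delta(e+G-F,[.05,.981,-.191],[1,-.05,0])
orange("top",(140,120,290,200),15)
E
```

```text
foot [596.2  -1.1 193.3] [ -15.3 -151.   107.3] 16.32879397323562
t 39.7 at [597.7  50.8 306.4] w 16.3 shift [ 14.5  17.5 101.4] n>= 3
turn [-0.011  0.003  0.007] n>= 1 shift in turned axes [ 14.4  16.2 101.7]
top 54.5 [[239.0, 152.0], [252.0, 152.0], [252.0, 160.0], [239.0, 160.0]]
top 356.5 [[155.9, 166.6], [157.3, 151.2], [209.4, 155.9], [208.0, 171.4]]
```

{"api": "move_arm", "payload": {"targets": "5 6 33 0 0 0 5; 5 6 33 0 0 0 5; 4 5 32 0 0 0 5; 0 0 0 0 0 0 5; 0 0 0 0 0 0 5; 0 0 0 0 0 0 5"}}

```text
time: 40.25
ee_pos: [619.4, 145.2, 299.9]
eef_rot: [-1.384, -1.327, -1.143]
force: [0.8, -0.0, -0.1]
width: 16.1
grasp_force: 59.6
```

```bash
python3 - <<'E'
from h import *
s,e,M=st(); F=foot(); print("foot",F.round(1),cup(F).round(1),s["width"])
G=np.array([620.5-.06*46,148.5-46,90]); delta(e+G-F,[.05,.981,-.191],[1,-.05,0])
t=camera("top"); h=cv2.cvtColor(t,cv2.COLOR_BGR2HSV); m=((h[...,1]>110)&(h[...,0]<25)&(h[...,0]>8)).astype(np.uint8)[136:180,140:240]
for row in m[::2]: print("".join(".#"[v] for v in row))
H=e+M@np.array([19,0,-33.]); print(proj("top",H)-[140,136],proj("top",F)-[140,136])
E
```

```text
foot [617.4  93.6 186.7] [  0.2 -55.1 100.7] 16.10689614051314
t 40.2 at [619.4 145.2 299.9] w 16.1 shift [-93.2  -0.3  27.2] n>= 3
turn [-0.007  0.     0.003] n>= 1 shift in turned axes [-93.2  -0.2  27.2]
.......................########################################################..........########...
.........................###########################################.#.##...........................
............................#.##############################........................................
.....................................................#######........................................
......................................................########......................................
......................................................############..................................
......................................................##############................................
.......................................................###########.#.#..............................
...................####..................................##..........................
[... 680 characters left out ...]
############.............................#
.......................................###########..........#########...............................
.............................................####...........#########...............................
....................................................................................................
....................................................................................................
....................................................................................................
.................................................................................................###
[55.42869666 10.41829287] [75.47821549 24.66077272]
```

{"api": "move_arm", "payload": {"targets": "0 0 9 0 0 0 5; 0 0 0 0 0 0 5; -12 0 2.3 0 0 0 5; -12 0 2.3 0 0 0 5; 0 0 0 0 0 0 5; 0 0 0 0 0 0 5"}}

```text
time: 40.8
ee_pos: [619.8, 154.9, 272.7]
eef_rot: [-1.382, -1.323, -1.143]
force: [0.5, -0.4, 3.3]
width: 16.1
grasp_force: 59.7
```

```bash
python3 - <<'E'
from h import *
s,e,M=st(); F=foot(); print("foot",F.round(1),cup(F).round(1),s["width"],s["force"])
E
```

```text
foot [617.6 103.8 159.2] [ -0.3 -44.9  73.2] 16.073393070319835 [ 0.51664022 -0.40587329  3.2798614 ]
```

{"api": "move_arm", "payload": {"targets": "6 0 0 0 0 0 5; 0 0 4 0 0 0 5; 0 0 0 0 0 0 5; -6 0 1.2 0 0 0 5; -4 0 0.8 0 0 0 5; 0 0 0 0 0 0 5; 0 0 0 0 0 0 5"}}

```text
time: 41.38
ee_pos: [619.4, 160.4, 267.2]
eef_rot: [-1.383, -1.324, -1.141]
force: [1.1, 0.2, 0.5]
width: 15.9
grasp_force: 59.6
```

```bash
python3 - <<'E'
from h import *
s,e,M=st(); F=foot(); print("foot",F.round(1),cup(F).round(1),s["width"],s["force"],s["moment"])
E
```

```text
foot [617.1 109.1 153.9] [ -1.1 -39.7  67.9] 15.881753040339543 [1.08167449 0.15000707 0.49480866] [-0.53322746  0.06148982 -0.03240181]
```

{"api": "move_arm", "payload": {"targets": "-8 0 1.5 0 0 0 5; -8 0 1.5 0 0 0 5; 0 0 0 0 0 0 5; 0 0 0 0 0 0 5"}}

```text
time: 41.72
ee_pos: [619.4, 160.3, 250.8]
eef_rot: [-1.383, -1.323, -1.14]
force: [1.2, -0.6, -0.2]
width: 16.0
grasp_force: 59.6
```

{"api": "move_arm", "payload": {"targets": "-8 0 1.5 0 0 0 5; -8 0 1.5 0 0 0 5; 0 0 0 0 0 0 5; 0 0 0 0 0 0 5"}}

```text
time: 42.05
ee_pos: [619.4, 160.2, 234.6]
eef_rot: [-1.383, -1.323, -1.141]
force: [-0.6, 0.0, -1.4]
width: 15.8
grasp_force: 59.6
```

{"api": "move_arm", "payload": {"targets": "-8 0 1.5 0 0 0 5; 0 0 0 0 0 0 5; 0 0 0 0 0 0 5"}}

```text
time: 42.3
ee_pos: [619.5, 160.1, 226.8]
eef_rot: [-1.383, -1.324, -1.141]
force: [-0.8, -0.6, 0.5]
width: 16.0
grasp_force: 59.6
```

{"api": "move_arm", "payload": {"targets": "-7 0 1.4 0 0 0 5; 0 0 0 0 0 0 5; 0 0 0 0 0 0 5"}}

```text
time: 42.55
ee_pos: [619.5, 160.2, 219.7]
eef_rot: [-1.383, -1.324, -1.141]
force: [0.5, 1.0, -0.5]
width: 15.6
grasp_force: 59.6
```

{"api": "move_arm", "payload": {"targets": "-7 0 1.4 0 0 0 5; 0 0 0 0 0 0 5; 0 0 0 0 0 0 5"}}

```text
time: 42.8
ee_pos: [619.5, 160.2, 212.5]
eef_rot: [-1.383, -1.324, -1.141]
force: [0.3, 0.7, -0.7]
width: 15.7
grasp_force: 59.6
```

{"api": "move_arm", "payload": {"targets": "-7 0 1.4 0 0 0 5; 0 0 0 0 0 0 5; 0 0 0 0 0 0 5"}}

```text
time: 43.05
ee_pos: [619.5, 160.2, 205.3]
eef_rot: [-1.383, -1.324, -1.141]
force: [0.3, 0.3, -1.1]
width: 15.5
grasp_force: 59.6
```

{"api": "move_arm", "payload": {"targets": "-2 0 0 0 0 0 5; 0 0 0 0 0 0 25; 0 0 0 0 0 0 32; 0 0 0 0 0 0 32; 0 0 0 0 0 0 32; 0 0 -10 0 0 0 32; 0 0 -20 0 0 0 32; 0 0 -30 0 0 0 40; 0 0 -40 0 0 0 40; 0 0 -40 0 0 0 40; 0 0 -40 0 0 0 40; 0 0 0 0 0 0 40"}}

```text
time: 44.05
ee_pos: [613.2, -24.6, 240.1]
eef_rot: [-1.389, -1.327, -1.148]
force: [0.4, -0.1, 0.4]
width: 40.1
grasp_force: 0.0
```

{"api": "move_arm", "payload": {"targets": "0 0 0 0 -0.12 0 60; 0 0 0 0 -0.12 0 60; 0 0 0 0 -0.12 0 60; 0 0 0 0 -0.12 0 60; 0 0 0 0 -0.12 0 60; 0 0 0 0 -0.12 0 60; 0 0 0 0 -0.12 0 60; 0 0 0 0 -0.12 0 60; 0 0 0 0 -0.12 0 60; 0 0 0 0 -0.12 0 60; 0 0 0 0 -0.12 0 60; 0 0 0 0 -0.06 0 60"}}

```text
time: 45.05
ee_pos: [612.8, -15.6, 240.6]
eef_rot: [2.262, 2.17, -0.002]
force: [0.0, 1.1, -0.2]
width: 59.9
grasp_force: 0.0
```

{"api": "move_arm", "payload": {"targets": "0 0 -25 0 0 0.12 60; 0 0 -25 0 0 0.12 60; 0 0 -25 0 0 0.12 60; 0 0 0 0 0 0.12 60; 0 0 0 0 0 0.12 60; 0 0 0 0 0 0.12 60; 0 0 0 0 0 0.12 60; 0 0 0 0 0 0.12 60; 0 0 0 0 0 0.12 60; 0 0 0 0 0 0.12 60; 0 0 0 0 0 0.12 60; 0 0 0 0 0 0.12 60"}}

```text
time: 46.05
ee_pos: [611.8, -17.3, 313.3]
eef_rot: [-3.139, -0.127, 0.001]
force: [-0.3, 0.1, -0.4]
width: 60.0
grasp_force: 0.0
```

```bash
python3 - <<'E'
from h import *
delta([574.3,347.8,320],[0,0,-1],[.05,1,0])
b=camera("scene"); t=camera("top")
f=lambda i,x,y,w,h,k:cv2.convertScaleAbs(cv2.resize(i[y:y+h,x:x+w],None,fx=k,fy=k,interpolation=2),alpha=1.5,beta=20)
cv2.imwrite("pics/f1.png",np.hstack([f(b,310,150,130,130,3),f(t,100,110,140,130,3)]))
paddles()
E
```

```text
t 46.0 at [611.8 -17.3 313.3] w 60.0 shift [  -7.9 -367.    -6.7] n>= 9
turn [-0.     0.     0.131] n>= 2 shift in turned axes [ -55.7 -362.8   -6.7]
```

View pics/f1.png

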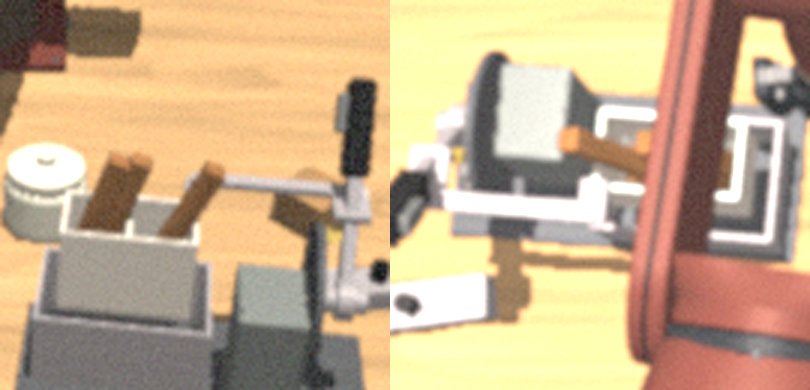

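All three paddles stand in the cup and the lever is still up. I'll go back to the lever.

{"api": "move_arm", "payload": {"targets": "0 0 -5 0 0 0.066 60; 0 0 -5 0 0 0.066 60; -5.6 -36 0 0 0 0 60; -5.6 -36 0 0 0 0 60; -5.6 -36 0 0 0 0 60; -5.6 -36 0 0 0 0 60; -5.6 -36 0 0 0 0 60; -5.6 -36 0 0 0 0 60; -5.6 -36 0 0 0 0 60; -5.6 -36 0 0 0 0 60; -5.6 -36 0 0 0 0 60; 0 0 0 0 0 0 60"}}

```text
time: 47.2
ee_pos: [574.1, 315.2, 322.7]
eef_rot: [-3.138, 0.054, 0.002]
force: [-0.3, -0.3, 0.6]
width: 59.8
grasp_force: 0.0
```

```bash
python3 - <<'E'
from h import *
delta([573,347.3,205],[0,0,-1],[.05,1,0])
E
```

```text
t 47.2 at [574.1 315.2 322.7] w 59.8 shift [ -2.  -31.7 117.7] n>= 3
turn [-0.003  0.001  0.015] n>= 1 shift in turned axes [ -2.7 -32.  117.7]
```

{"api": "move_arm", "payload": {"targets": "-3 -32 0 0 0 0.015 60; 0 0 0 0 0 0 60; 0 0 40 0 0 0 60; 0 0 40 0 0 0 60; 0 0 30 0 0 0 60; 0 0 12 0 0 0 60; 0 0 4 0 0 0 60; 0 0 0 0 0 0 60; 0 0 0 0 0 0 60"}}

```text
time: 47.95
ee_pos: [575.9, 341.4, 199.7]
eef_rot: [-3.139, 0.092, -0.005]
force: [0.3, 0.4, 1.1]
width: 59.8
grasp_force: 0.0
```

```bash
python3 - <<'E'
from h import *
delta([570,347.5,196],[0,0,-1],[.05,1,0]); print(st()[0]["force"])
E
```

```text
t 48.0 at [575.9 341.4 199.7] w 59.8 shift [-6.3 -5.7  3.7] n>= 1
turn [-0.002 -0.003 -0.009] n>= 1 shift in turned axes [-6.2 -5.8  3.7]
[0.30841965 0.40335709 1.06780112]
```

{"api": "move_arm", "payload": {"targets": "-6 -6 4 0 0 0 60; 0 0 0 0 0 0 45; 0 0 0 0 0 0 30; 0 0 0 0 0 0 15; 0 0 0 0 0 0 10; 0 0 0 0 0 0 10; 0 0 0 0 0 0 10; -4 0 3 0 0 0 10; -4 0 3 0 0 0 10; 0 0 0 0 0 0 10; 0 0 0 0 0 0 10", "force": 60}}

```text
time: 48.87
ee_pos: [561.9, 344.3, 190.0]
eef_rot: [3.135, -0.096, 0.004]
force: [-5.8, -14.0, 10.3]
width: 21.2
grasp_force: 58.5
```

{"api": "move_arm", "payload": {"targets": "-4.5 0 3.5 0 0 0 10; -4.5 0 3.5 0 0 0 10; 0 0 0 0 0 0 10; 0 0 0 0 0 0 10", "force": 60}}

```text
time: 49.2
ee_pos: [552.6, 345.1, 182.4]
eef_rot: [3.135, -0.096, 0.003]
force: [-5.4, -12.8, 9.6]
width: 20.8
grasp_force: 58.6
```

{"api": "move_arm", "payload": {"targets": "-5.8 0 5.5 0 0 0 10; -5.6 0 5.7 0 0 0 10; -5.3 0 6 0 0 0 10; -5 0 6.3 0 0 0 10; -4.6 0 6.5 0 0 0 10; -4.3 0 6.7 0 0 0 10; -4 0 6.9 0 0 0 10; -3.6 0 7.1 0 0 0 10; 0 0 0 0 0 0 10; 0 0 0 0 0 0 10", "force": 60}}

```text
time: 50.03
ee_pos: [512.8, 348.5, 128.9]
eef_rot: [3.136, -0.095, -0.004]
force: [-3.9, -7.8, -0.1]
width: 21.1
grasp_force: 58.7
```

{"api": "move_arm", "payload": {"targets": "-3 0 7.4 0 0 0 10; -2.7 0 7.5 0 0 0 10; -2.4 0 7.6 0 0 0 10; -2 0 7.8 0 0 0 10; -1.6 0 7.8 0 0 0 10; -1.2 0 8 0 0 0 10; -0.8 0 8 0 0 0 10; -0.4 0 8 0 0 0 10; 0 0 0 0 0 0 10; 0 0 0 0 0 0 10", "force": 60}}

```text
time: 50.87
ee_pos: [498.2, 349.7, 65.8]
eef_rot: [3.137, -0.095, -0.005]
force: [-2.3, -6.2, -4.1]
width: 20.9
grasp_force: 58.8
```

```bash
python3 - <<'E'
from h import *
s,e,M=st(); print(e,s["force"],s["width"],s["grasp_force"]); d=np.array([659-e[0],e[2]-64]); print(np.hypot(*d),np.arctan2(d[1],d[0])+.2)
E
```

```text
[498.20876886 349.70488194  65.78658515] [-2.29932422 -6.21007702 -4.12329351] 20.868203516601955 58.83306562900543
160.80115639171808 0.21111075287857678
```

{"api": "move_arm", "payload": {"targets": "0.4 0 8 0 0 0 10; 0.7 0 8 0 0 0 10; 1 0 7.8 0 0 0 10; 1.4 0 6 0 0 0 10; 0 0 0 0 0 0 10; 0 0 0 0 0 0 10", "force": 60}}

```text
time: 51.37
ee_pos: [500.3, 349.5, 36.4]
eef_rot: [3.136, -0.095, -0.01]
force: [-8.5, -6.7, 1.6]
width: 20.5
grasp_force: 60.2
```

{"api": "move_arm", "payload": {"targets": "0.5 0 3 0 0 0 10; 0 0 0 0 0 0 10; 0.5 0 3 0 0 0 10; 0 0 0 0 0 0 10; 0 0 0 0 0 0 10", "force": 60}}

```text
time: 51.78
ee_pos: [500.7, 349.6, 35.4]
eef_rot: [3.135, -0.095, -0.012]
force: [-25.3, -14.8, 35.0]
width: 21.0
grasp_force: 65.5
```

```bash
python3 - <<'E'
from h import *
s,e,M=st(); print(e,s["force"],s["width"],s["grasp_force"]); d=np.array([659-e[0],e[2]-64]); print(np.hypot(*d),np.arctan2(d[1],d[0])+.2)
E
```

```text
[500.677023   349.62448352  35.43493731] [-25.31201786 -14.76693909  35.00302   ] 20.985275088950917 65.4736570129171
160.87923374744824 0.021497634977568736
```

{"api": "move_arm", "payload": {"targets": "-0.5 0 -3 0 0 0 10; 0 0 0 0 0 0 60; 0 0 0 0 0 0 60; 0 0 0 0 0 0 60; 0 0 0 0 0 0 60; 0 0 -20 0 0 0 60; 0 0 -40 0 0 0 60; 0 0 -40 0 0 0 60; 0 0 -40 0 0 0 60; 0 0 -40 0 0 0 60; 0 0 0 0 0 0 60"}}

```text
time: 52.7
ee_pos: [508.6, 354.4, 226.0]
eef_rot: [-3.131, 0.092, -0.024]
force: [1.1, 0.9, 1.7]
width: 59.9
grasp_force: 0.0
```

```bash
python3 - <<'E'
from h import *
s,e,M=st(); print(e,s["force"],s["width"])
b=camera("scene"); cv2.imwrite("pics/end.png",b)
h=cv2.cvtColor(b,cv2.COLOR_BGR2HSV)
m=((h[...,1]>130)&(h[...,0]<16)&(h[...,0]>3)).astype(np.uint8)[195:250,320:400]
for row in m[::2]: print("".join(".#"[v] for v in row))
P=np.array([659,341,110.])
for th in (0,.1,.3): 
    f=th-.2;u=np.array([-np.cos(f),.05*np.cos(f),np.sin(f)]); print(th,proj("scene",P+190*u+[0,0,13]),proj("scene",P+105*u+[0,0,13]))
g=b.max(2); print([(y,int(g[y,422:436].min())) for y in range(190,236,2)])
E
```

```text
[508.6349871  354.3581453  225.99918304] [1.08521253 0.93545405 1.74883966] 59.884564137319636
....................................#..............#............................
...........................#.............................#......................
........................................#.......................................
...........................#.............................#......................
................................................................................
................................#...............................................
.......................................................................#........
.....................................#..........................................
................................................................................
...........................#....................................................
............................................................................#..#
................................................................................
.................................
[... 1009 characters left out ...]
..........
................#.#.#########...............#.####..............................
.........................##...............###.####..............................
.............................................##.................................
0 [417.22479086 215.91170192] [421.17518536 228.44527213]
0.1 [418.10701395 210.08698869] [421.70609661 225.08433404]
0.3 [420.13415454 199.18888205] [422.91882253 218.8975851 ]
[(190, 146), (192, 152), (194, 151), (196, 150), (198, 153), (200, 149), (202, 152), (204, 161), (206, 164), (208, 156), (210, 139), (212, 135), (214, 100), (216, 69), (218, 28), (220, 30), (222, 20), (224, 21), (226, 18), (228, 22), (230, 75), (232, 139), (234, 159)]
```

The lever end images at row 215–216, which matches θ≈0. All three paddles show in the lowered cup and the arm is clear.

```bash
python3 -c "
from bench import r
print(r.job_done())"
```

```text
the job is handed in; nothing more can be done
None
```

The job is handed in: I raised the cup, stood all three paddles blade down in it, and swung the lever back to its bottom stop with them inside. The final image agrees, but the hand-in returned no verdict.

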